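# Load a specimen mount and hold its carrier flush on the tilted stage

### The job

First press the orange specimen mount fully home into the square recess of the aluminium slide carrier while the carrier lies on the worktop. Then lift the carrier by its blue fin, tilt it to match the sloped black stage plate, and press it flush and centred on that plate, its long side running up the slope (either end up), gently enough that the sprung plate gives a few millimetres without bottoming. Finish still holding it there, mount in place; leave the vial, stopper and sachet alone.

Things in the scene. Friction and masses are not known exactly. Their poses are not given: they have to be found in the camera images.
- stage: Grey tilting stage, fixed: base 124 x 112 x 10 mm; two cheeks (100 mm over their outer faces, lock knobs out to 127 mm, tops 58 to 76 mm high) carry the tilt axis, along y, 58 mm above the worktop. Above it a black sprung plate 112 x 64 x 6 mm, the sloped face. Origin: centre of the base's underside; z up; x level, away from the robot, the way the slope rises
- stage_face (a point): Centre of the top face of the black sprung plate (112 mm along x, 64 mm along y). z is the face's outward normal, x runs up the slope, y along the level. The centre lies 22 mm above the tilt axis along the normal when the plate is not pressed
- stage_tilt (a joint): Slope of the stage face in rad (0 level, positive: the edge away from the robot is higher, so the face leans towards the robot); set differently each time and locked: pushes up to 25 N do not turn it
- stage_press (a joint): How far the black plate is pushed in along its normal, in m: 0 free, 0.008 bottomed. It does not tilt on its springs. It starts to give at about 4 N of push, then 1 N per mm
- carrier: Aluminium slide carrier, loose, 120 to 195 g: flat plate 104 (x) x 56 (y) x 10 mm with flat underside. Origin: centre of the underside; z up, x along the plate. Square recess at x = -28 mm, blue grip fin at x = +22 mm: 30 mm long along x, 10 mm thick along y, its top 40 mm above the underside (30 mm above the plate's top)
- recess (a point): Centre of the floor of the carrier's recess, 4 mm above the underside; the recess is 33 x 33 mm and 6 mm deep, sides parallel to the carrier's x and y; axes as the carrier's
- fin (a point): Middle of the top edge of the carrier's blue fin; axes as the carrier's
- mount: Specimen mount, loose, 32 to 56 g: dark steel foot 30 x 30 x 6 mm with an orange block 16 x 16 mm on its middle, total height 30 mm. Origin: centre of the underside; z up, x and y parallel to the sides of foot and block. Seated, its foot's top is flush with the carrier's top
- vial: Bystander: small brown vial with blue cap, 15 mm across, 41 mm high, standing; origin at its underside
- stopper: Bystander: black rubber stopper, 26 mm across, 24 mm high; origin at its underside
- sachet: Bystander: white paper-wrapped swab sachet lying flat, 50 x 55 x 4 mm; origin at its underside
Mind the look-alikes: they are no part of the job. Several things look just like the carrier: the one meant starts farthest from the robot's base. What is shaped like the mount but red is not meant.

How it is judged:
By the outcome, as a careful person would: the job done as asked, in the order asked, and still so for the second after the job is handed in, while the arm keeps its last pose, push and grip.
It also fails if it takes over 51 s, if anything falls off the work surface, if the arm or the gripper's body presses on something with over 40 N, if the wrist force passes 120 N, or if a joint passes its speed limit or range.

### The arm

A 6-joint arm with a two-finger parallel gripper is mounted at the origin on a cart in front of the work surface, level with it; the furniture and walls round the work are solid. World frame = base frame: x ahead of the robot, y to its left, z up, the work surface at z = 0. Lengths are in m, angles in rad, forces in N, time in s.
With the tool pointing down it reaches from about 0.375 to 0.925 m from the base axis. Payload 5.7 kg.
Tool frame: the origin (TCP) lies on the centre line of the jaws, within the pads' length; the fingertips stand 25 mm ahead of it and the grasp point (between the pads) lies 6 mm ahead of it; z points along the fingers, y is the line along which they close (so a half turn about z gives the same grasp; the last joint's range is limited). The gripper opens to 88 mm and grips with 3 to 60 N. Pads are 20 mm wide; open, the fingers measure 115 mm over their backs; the gripper's body (75 mm by 178 mm) begins 61 mm behind the grasp point.
Start: joints at [1.152, 0.359, 1.51, -0, 1.272, -0.115], TCP at [0.179, 0.572, 0.248] pointing down, gripper open.
Joint ranges: [-2.97, 2.97], [-1.01, 2.36], [0.21, 2.38], [-0.96, 4.11], [0.2, 2.71], [-2.98, 2.98]. Speed limits (rad/s): [2.39, 2.39, 3.14, 3.14, 3.14, 3.14].

### API

Orientations are given as a 3x3 rotation matrix whose columns are the frame's x, y, z axes.
In Python, from workcell import env gives the robot as it stands. The module is installed in compiled form; this text tells all that it offers.
- The arm moves only by the tool servo_tool, never from a script. Its argument "series" is one flat list of numbers, 7 for each row, row after row: the shift along the tool's x, y, z in units of 150 mm (1.0 is 150 mm), then the turn, a rotation vector about the tool's x, y, z in units of 90 degrees (1.0 is 90 degrees), then the closure, from 0 (fully open) to 1 (shut). In form: [x, y, z, ax, ay, az, claw, x, y, z, ax, ay, az, claw, ...]. A call has 1 to 10 rows; each row is the pose to reach, as a shift and turn from the pose commanded when the call began, along the tool's axes at that moment; what a row does not reach only later rows make up. A row lasts 1/10 s, in which the tool goes at most 50 mm and 8.59 degrees, less where a joint would pass 70% of its speed; a pose out of reach is approached as far as the arm can. A call with a number of a shift or a turn outside -1 to 1 is refused whole. A call with a gripper value outside its range is refused whole. The fingers move at their own pace and stop on an object; the grip force is fixed at half the most. Time passes only in rows, so rows that repeat a pose let the fingers close. It gives the time, the measured TCP pose, the force, the opening and the grip force at its end, in the units of the state.
- env.get_state(): the state, without advancing time (a new reading comes with each control period).
- env.snapshot(name): name is "scene" or "top" or "wrist"; returns a dict with "image" (400x640x3 uint8, red, green, blue), "intrinsics" (3x3 intrinsics, pixels), "k1" (the pictures are not rectified: a ray, as slopes to the right and down, at radius r is drawn at 1 + k1 r^2 times it, then the intrinsics apply), "R" (3x3) and "t" (3): a world point X has camera coordinates R X + t. Camera axes: x right, y down, z forward; pixel columns grow to the right and rows downward; lengths in m; the calibration is good to about 2 mm. A picture is of the moment at which its call begins. There is no depth.
- env.sign_off(): hands the job in; it is judged then, once.
The state is a dict: "t": time; "qpos": joint angles; "qvel": joint speeds; "joint_torque": joint torques, N m; "tcp_pos": TCP position; "tool_rot": TCP orientation; "wrist_force": force on the tool from outside, world axes, zero at the start; "torque": the same for the moment, N m; "gripper_width": opening from 0.0 (shut) to 1.0 (fully open); "grip_force": force on a finger pad.
Only numpy, scipy, OpenCV 4.12 (cv2) and the standard library are available. Lean on these libraries where they do the work, as an engineer would, in place of code of your own. Each camera call takes 0.05 s, during which the arm holds its last target. There are 200 camera calls.

## Working session

There is one attempt and no reset: what is moved stays moved. The work goes in short steps, Python scripts to look and compute and a tool call to move; the robot and the scene stay as the last step left them, time stands still between calls to the robot, and variables do not carry over. Pictures are saved under pics/ and viewed, at most 10 in all, crops included, and the job is handed in when it is done.

Besides the shell and the picture viewer there is one more tool, called after ">>>" as name(argument=value, ...) on one line, values as JSON. servo_tool: Moves the arm, as the interface text tells. Its arguments: {"type":"object","properties":{"series":{"type":"array"}},"required":["series"]}

```bash
mkdir -p pics; cat > h.py <<'E'
import numpy as np, cv2
from workcell import env
def snap(n,f=None):
    s=env.snapshot(n)
    if f: cv2.imwrite('pics/'+f,s['image'][:,:,::-1])
    np.savez('pics/%s.npz'%n,**s)
    return s
def ray(s,px):
    K=s['intrinsics'];d=np.array([s['k1'],0,0,0,0],float)
    p=cv2.undistortPoints(np.array(px,float).reshape(-1,1,2),K,d)[:,0]
    D=np.c_[p,np.ones(len(p))]@s['R']
    return -s['R'].T@s['t'],D
def onz(s,px,z):
    C,D=ray(s,px);return C+D*((z-C[2])/D[:,2])[:,None]
def proj(s,X):
    X=np.array(X,float).reshape(-1,3)
    return cv2.projectPoints(X,cv2.Rodrigues(s['R'])[0],s['t'],s['intrinsics'],np.array([s['k1'],0,0,0,0],float))[0][:,0]
E
python3 - <<'E'
from h import *
np.set_printoptions(precision=4,suppress=True)
a=snap('scene','s1.png');b=snap('top','t1.png')
for s in(a,b):print(-s['R'].T@s['t'],s['R'],s['intrinsics'][0],s['k1'])
print(env.get_state())
E
```

```text
[ 0.1209 -0.502   0.6253] [[ 0.7491 -0.6623 -0.0154]
 [-0.4355 -0.4748 -0.7648]
 [ 0.4992  0.5796 -0.6441]] [371.2299   0.     319.5094] -0.08389076648729205
[ 0.3167 -0.0245  1.3309] [[-0.0115 -0.9997 -0.0238]
 [-0.9835  0.0156 -0.1804]
 [ 0.1807  0.0213 -0.9833]] [453.0614   0.     320.0009] -0.02390745284580852
{'t': 0.1, 'qpos': array([ 1.1519,  0.3595,  1.5114, -0.    ,  1.2725, -0.1151]), 'qvel': array([-0.0009, -0.0003, -0.003 , -0.0004, -0.0004, -0.0029]), 'joint_torque': array([  0.0005, -51.6359, -27.1409,   0.0674,   0.0276,  -0.0001]), 'tcp_pos': array([0.1792, 0.572 , 0.2469]), 'tool_rot': array([[-0.9542,  0.2991, -0.0007],
       [ 0.2991,  0.9542, -0.0016],
       [ 0.0002, -0.0017, -1.    ]]), 'wrist_force': array([0.5978, 0.2965, 0.3543]), 'torque': array([ 0.0062, -0.0249,  0.0237]), 'grip_force': 0.0, 'gripper_width': 0.9980168632296911}
```

View pics/s1.png

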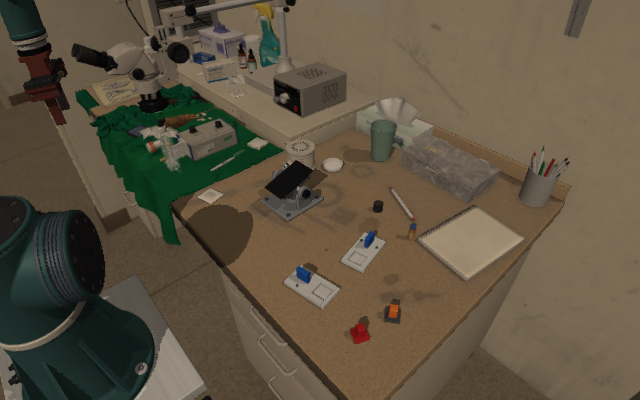

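View pics/t1.png

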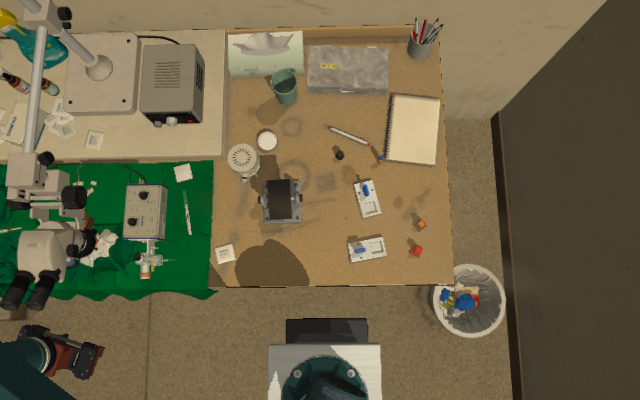

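The scene view shows two carriers, at (363,252) and (310,286). It also shows the orange mount at (393,312), the red look-alike at (360,333) and the stage at (292,190). In the top view the carriers are at (367,198) and (366,249), the orange mount at (420,223), the red one at (417,250) and the stage at (281,200). By the description I choose the carrier at top (367,198), which is farther from the base, and the orange mount at (420,223).

```bash
cat > m1.py <<'E'
from h import *
np.set_printoptions(precision=4,suppress=True)
b=dict(np.load('pics/top.npz'));a=dict(np.load('pics/scene.npz'))
def blobs(s,m,roi):
    z=np.zeros_like(m);x0,y0,x1,y1=roi;z[y0:y1,x0:x1]=m[y0:y1,x0:x1]
    return sorted(cv2.findContours(z,cv2.RETR_EXTERNAL,cv2.CHAIN_APPROX_NONE)[0],key=cv2.contourArea)[::-1]
def hsv(s):return cv2.cvtColor(s['image'],cv2.COLOR_RGB2HSV)
if __name__=='__main__':
    for n,s,rc,rm,rs in(('top',b,(345,172,392,225),(405,205,435,240),(258,170,305,228)),('scene',a,(335,225,395,278),(380,295,408,328),(255,155,330,220))):
        H=hsv(s)
        for nm,lo,hi,roi,z in(('white',(0,0,150),(180,50,255),rc,.01),('fin',(100,120,60),(125,255,255),rc,.04),('orange',(5,170,120),(18,255,255),rm,.03),('dark',(0,0,0),(180,255,70),rm,.006),('black',(0,0,0),(180,255,45),rs,.08)):
            c=blobs(s,cv2.inRange(H,lo,hi),roi)
            if not c:print(n,nm,None);continue
            r=cv2.minAreaRect(c[0]);B=cv2.boxPoints(r)
            P=onz(s,np.r_[[r[0]],B],z)
            print(n,nm,np.array(r[0]),r[1],cv2.contourArea(c[0]),'world',P[0,:2],'edges',np.linalg.norm(np.diff(P[1:],axis=0),axis=1)[:2],'ang',np.degrees(np.arctan2(*(P[2]-P[1])[1::-1])))
    A=cv2.resize(b['image'][150:270,245:440],None,fx=4,fy=4,interpolation=cv2.INTER_CUBIC)
    cv2.imwrite('pics/c1.png',A[:,:,::-1])
    A=cv2.resize(a['image'][150:330,240:420],None,fx=3.3,fy=3.3,interpolation=cv2.INTER_CUBIC)
    cv2.imwrite('pics/c2.png',A[:,:,::-1])
E
python3 m1.py
```

```text
top white [366.7937 198.5573] (34.90076446533203, 18.253313064575195) 479.0 world [ 0.5662 -0.1346] edges [0.0546 0.1048] ang -75.09224695502141
top fin [365.7353 189.9412] (10.429031372070312, 2.9104275703430176) 20.0 world [ 0.5861 -0.1298] edges [0.0085 0.0308] ang -76.61760080757627
top orange [421.  223.5] (4.949747085571289, 4.949747085571289) 21.0 world [ 0.4868 -0.2867] edges [0.0146 0.0141] ang -46.552896143987546
top dark None
top black [277.7965 187.4469] (15.898041725158691, 23.348169326782227) 303.5 world [0.589  0.1217] edges [0.0664 0.0461] ang -87.08242985209934
scene white [364.2377 249.1147] (22.278419494628906, 36.746585845947266) 208.0 world [ 0.5686 -0.1334] edges [0.1078 0.0592] ang 14.254286490600721
scene fin [368.84 238.88] (7.200000286102295, 16.399999618530273) 79.0 world [ 0.5766 -0.1371] edges [0.048  0.0181] ang 16.15486057968315
scene orange [393.  310.5] (13.0, 8.0) 86.5 world [ 0.4798 -0.2894] edges [0.0152 0.0287] ang -42.72161611603411
scene dark [391.9616 314.3077] (16.124515533447266, 15.504340171813965) 105.5 world [ 0.4862 -0.2851] edges [0.0354 0.0312] ang 35.33631486612298
scene black [289.6018 179.5266] (27.18683433532715, 44.02573776245117) 905.5 world [0.5524 0.1109] edges [0.1602 0.1032] ang 25.493382879244496
```

View pics/c1.png

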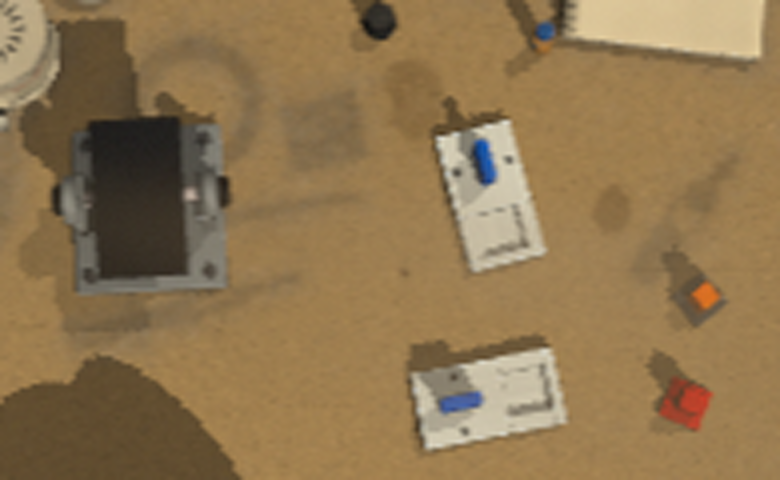

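The crop confirms both choices. The target carrier is in the upper middle at crop (490,195), with its fin at the far end, and the other carrier at (488,400) is nearer the base. The orange mount is at (702,297) and the red one at (687,403). Next I'll fly to hover near the mount.

```bash
cat >> h.py <<'E'
from scipy.spatial.transform import Rotation as Ro
def Rt(az,tilt=0,yaw=0):
    "tool down, tool-x azimuth az (deg); tilt deg of stage about level axis of heading yaw"
    x=np.array([np.cos(np.radians(az)),np.sin(np.radians(az)),0]);z=np.array([0,0,-1.])
    R=np.c_[x,np.cross(z,x),z]
    ax=np.array([-np.sin(np.radians(yaw)),np.cos(np.radians(yaw)),0])
    return Ro.from_rotvec(-np.radians(tilt)*ax).as_matrix()@R
def rel(p,R,p0=None,R0=None):
    s=env.get_state()
    p0=s['tcp_pos'] if p0 is None else p0;R0=s['tool_rot'] if R0 is None else R0
    d=R0.T@(np.array(p)-p0)/.15;r=Ro.from_matrix(R0.T@R).as_rotvec()/(np.pi/2)
    return np.round(np.r_[d,r],4)
E
python3 - <<'E'
from h import *
R1=env.get_state()['tool_rot'];p=env.get_state()['tcp_pos']
for q,R in(((.28,.46,.24),Rt(150)),((.42,.35,.24),Rt(135)),((.49,.19,.24),Rt(135)),((.51,.02,.24),Rt(135)),((.50,-.13,.24),Rt(135)),((.49,-.27,.22),Rt(135))):
    print(rel(q,R,p,R1));p,R1=np.array(q),R
E
```

```text
[-0.8643 -0.5113  0.0465 -0.0011 -0.      0.1399]
[-1.175  -0.1684  0.      0.      0.      0.1667]
[-1.0842 -0.4243  0.      0.      0.      0.    ]
[-0.8957 -0.7071  0.      0.      0.      0.    ]
[-0.66   -0.7542  0.      0.      0.      0.    ]
[-0.6128 -0.7071  0.1333  0.      0.      0.    ]
```

>>> servo_tool(series=[-0.87, -0.51, 0.05, 0, 0, 0.14, 0, -0.87, -0.51, 0.05, 0, 0, 0.14, 0, -0.87, -0.51, 0.05, 0, 0, 0.14, 0])

```text
t: 0.4
tcp_pos: [0.2801, 0.4603, 0.2396]
tool_rot: [[-0.866, 0.5, -0.001], [0.5, 0.866, -0.001], [0.0, -0.001, -1.0]]
wrist_force: [0.6, -0.5, -0.2]
gripper_width: 1.0
grip_force: 0.0
```

>>> servo_tool(series=[-1.0, -0.25, 0, 0, 0, 0.16, 0, -1, -0.25, 0, 0, 0, 0.16, 0, -1, -0.25, 0, 0, 0, 0.16, 0])

```text
t: 0.7
tcp_pos: [0.3888, 0.3556, 0.24]
tool_rot: [[-0.713, 0.702, -0.0], [0.702, 0.713, -0.0], [0.0, -0.0, -1.0]]
wrist_force: [0.4, 0.5, 0.2]
gripper_width: 1.003
grip_force: 0.0
```

>>> servo_tool(series=[-1, -0.5, 0, 0, 0, 0, 0, -1, -0.5, 0, 0, 0, 0, 0, -1, -0.5, 0, 0, 0, 0, 0])

```text
t: 1.0
tcp_pos: [0.4371, 0.2135, 0.24]
tool_rot: [[-0.714, 0.7, -0.0], [0.7, 0.714, -0.0], [0.0, -0.0, -1.0]]
wrist_force: [0.1, -0.1, 0.5]
gripper_width: 0.996
grip_force: 0.0
```

>>> servo_tool(series=[-0.9, -0.75, 0, 0, 0, 0, 0, -0.9, -0.75, 0, 0, 0, 0, 0, -0.9, -0.75, 0, 0, 0, 0, 0])

```text
t: 1.3
tcp_pos: [0.4517, 0.0643, 0.2401]
tool_rot: [[-0.715, 0.7, -0.0], [0.7, 0.715, -0.0], [0.0, -0.0, -1.0]]
wrist_force: [0.5, 0.8, -0.3]
gripper_width: 0.999
grip_force: 0.0
```

>>> servo_tool(series=[-0.7, -0.75, 0, 0, 0, 0, 0, -0.7, -0.75, 0, 0, 0, 0, 0, -0.7, -0.75, 0, 0, 0, 0, 0])

```text
t: 1.6
tcp_pos: [0.4478, -0.0856, 0.2402]
tool_rot: [[-0.714, 0.7, -0.0], [0.7, 0.714, 0.0], [0.0, -0.0, -1.0]]
wrist_force: [1.3, -0.9, 0.0]
gripper_width: 0.999
grip_force: 0.0
```

>>> servo_tool(series=[-0.85, -0.65, 0.2, 0, 0, 0, 0, -0.85, -0.65, 0.2, 0, 0, 0, 0, -0.85, -0.65, 0.2, 0, 0, 0, 0, -0.85, -0.65, 0.2, 0, 0, 0, 0])

```text
t: 2.0
tcp_pos: [0.4716, -0.2472, 0.2093]
tool_rot: [[-0.712, 0.702, 0.0], [0.702, 0.712, -0.002], [-0.001, -0.001, -1.0]]
wrist_force: [-0.1, 0.4, 0.2]
gripper_width: 1.007
grip_force: 0.0
```

```bash
python3 - <<'E'
from h import *
np.set_printoptions(precision=4,suppress=True)
w=snap('wrist','w1.png');R=env.get_state()['tool_rot'];p=env.get_state()['tcp_pos']
print(p,R.T@(-w['R'].T@w['t']-p),R.T@w['R'].T,w['intrinsics'][0],w['k1'])
E
```

```text
[ 0.4715 -0.2468  0.2091] [ 0.0778  0.0004 -0.1367] [[ 0.0001 -0.9586 -0.2846]
 [ 1.      0.0004 -0.0009]
 [ 0.001  -0.2846  0.9586]] [352.5055   0.     315.3291] -0.026613532174825257
```

View pics/w1.png

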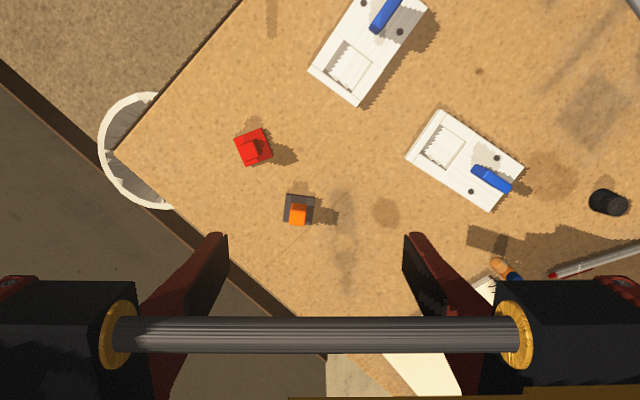

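The wrist view shows the orange mount at (299,208), the red one at (253,148), the target carrier at (465,160) with its recess at (438,147), and the other carrier at (368,45). I'll measure from this.

```bash
cat > m2.py <<'E'
from h import *
from m1 import blobs,hsv
np.set_printoptions(precision=4,suppress=True)
def rect(s,lo,hi,roi,z,nm):
    c=blobs(s,cv2.inRange(hsv(s),lo,hi),roi)
    if not c:print(nm,None);return
    W=onz(s,c[0].reshape(-1,2),z)[:,:2].astype(np.float32)
    r=cv2.minAreaRect(W*1000);print(nm,'c',np.array(r[0])/1000,'size',np.array(r[1]),'ang',r[2],'mod90 | px',cv2.boundingRect(c[0]));return r
if __name__=='__main__':
    w=dict(np.load('pics/wrist.npz'))
    rect(w,(0,0,140),(180,45,255),(400,100,530,218),.01,'carrier')
    rect(w,(100,130,60),(125,255,255),(400,100,530,218),.04,'fin')
    rect(w,(3,170,100),(20,255,255),(275,185,325,235),.03,'block')
    rect(w,(0,0,0),(180,255,95),(275,185,318,235),.006,'foot')
    for px in((300,170),(299,200),(288,205),(295,225),(330,215),(335,235),(450,150),(427,160)):print(px,hsv(w)[px[1],px[0]])
    for n,roi in(('recess',(418,125,460,175)),):
        A=w['image'][100:220,400:540];B=w['image'][180:240,265:335]
    A=cv2.resize(A,None,fx=4,fy=4,interpolation=cv2.INTER_NEAREST);B=cv2.resize(B,(280,240),interpolation=cv2.INTER_NEAREST)
    C=np.zeros((480,800,3),np.uint8);C[:,:560]=A[:480,:560];C[:240,520:800]=B;cv2.imwrite('pics/w1c.png',C[:,:,::-1])
E
python3 m2.py
```

```text
carrier c [ 0.5648 -0.1356] size [105.257   55.2752] ang 13.655705451965332 mod90 | px (405, 110, 119, 102)
fin c [ 0.5802 -0.1323] size [42.2571  9.6502] ang 14.194555282592773 mod90 | px (471, 165, 41, 29)
block c [ 0.4844 -0.2835] size [16.1068 22.2518] ang 37.30070114135742 mod90 | px (288, 203, 19, 23)
foot c [ 0.4795 -0.277 ] size [28.4399  8.511 ] ang 36.951942443847656 mod90 | px (286, 193, 29, 11)
(300, 170) [ 17 130 217]
(299, 200) [17 80 93]
(288, 205) [ 15  74 110]
(295, 225) [ 13 179 219]
(330, 215) [ 15 127 129]
(335, 235) [ 16 128 194]
(450, 150) [ 23  21 248]
(427, 160) [ 21  20 249]
```

View pics/w1c.png

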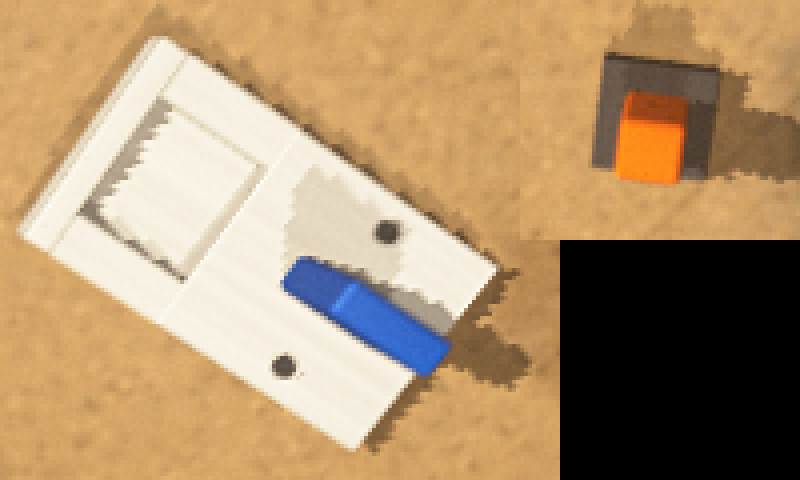

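```bash
python3 - <<'E'
from h import *
np.set_printoptions(precision=4,suppress=True)
w=dict(np.load('pics/wrist.npz'))
f=lambda P:[(265+(x-520)/4-.4,180+y/4-.4) for x,y in P]
F=onz(w,f([(607,56),(719,72),(712,178),(594,165)]),.006)[:,:2]
B=onz(w,f([(624,115),(686,118),(680,183),(618,179)]),.03)[:,:2]
for P in(F,B):
    d=np.roll(P,-1,0)-P;print(P.mean(0),np.linalg.norm(d,axis=1)*1e3,np.degrees(np.arctan2(d[:,1],d[:,0]))%90)
for az in(130,127):print(rel((.486,-.2835,.06),Rt(az)),rel((.486,-.2835,.036),Rt(az)))
E
```

```text
[ 0.4869 -0.2853] [28.431  28.6129 30.5337 29.4703] [36.9464 41.7433 38.7407 37.5394]
[ 0.4863 -0.2852] [14.6656 16.5285 14.8839 16.2765] [42.5258 39.9776 41.5115 39.1768]
[-0.2398 -0.1053  0.9945 -0.0007  0.0003  0.06  ] [-0.2398 -0.1051  1.1545 -0.0007  0.0003  0.06  ]
[-0.2398 -0.1053  0.9945 -0.0007  0.0004  0.0933] [-0.2398 -0.1051  1.1545 -0.0007  0.0004  0.0933]
```

```bash
python3 - <<'E'
from h import *
print(rel((.4866,-.2853,.06),Rt(129)))
E
```

```text
[-2.511e-01 -1.110e-01  9.945e-01 -7.000e-04  3.000e-04  7.110e-02]
```

>>> servo_tool(series=[-0.25, -0.11, 0.3, 0, 0, 0.071, 0, -0.25, -0.11, 0.7, 0, 0, 0.071, 0, -0.25, -0.11, 0.99, 0, 0, 0.071, 0, -0.25, -0.11, 0.99, 0, 0, 0.071, 0])

```text
t: 2.45
tcp_pos: [0.4832, -0.2771, 0.0574]
tool_rot: [[-0.632, 0.775, -0.008], [0.775, 0.632, 0.006], [0.009, -0.002, -1.0]]
wrist_force: [0.2, 1.1, 0.4]
gripper_width: 1.001
grip_force: 0.0
```

>>> servo_tool(series=[0, 0, 0.1, 0, 0, 0, 0, 0, 0, 0.17, 0, 0, 0, 0, 0, 0, 0.17, 0, 0, 0, 0.5, 0, 0, 0.17, 0, 0, 0, 1, 0, 0, 0.17, 0, 0, 0, 1, 0, 0, 0.17, 0, 0, 0, 1, 0, 0, 0.17, 0, 0, 0, 1, 0, 0, 0.17, 0, 0, 0, 1])

```text
t: 3.25
tcp_pos: [0.4866, -0.2808, 0.0367]
tool_rot: [[-0.632, 0.775, 0.0], [0.775, 0.632, -0.0], [-0.001, 0.0, -1.0]]
wrist_force: [0.3, -0.3, 0.1]
gripper_width: 0.492
grip_force: 0.0
```

>>> servo_tool(series=[-0.024, -0.018, 0.015, 0, 0, 0, 1, -0.024, -0.018, 0.015, 0, 0, 0, 1, -0.024, -0.018, 0.015, 0, 0, 0, 1, -0.024, -0.018, 0.015, 0, 0, 0, 1, -0.024, -0.018, 0.015, 0, 0, 0, 1, -0.024, -0.018, 0.015, 0, 0, 0, 1, -0.024, -0.018, 0.015, 0, 0, 0, 1])

```text
t: 3.95
tcp_pos: [0.4866, -0.2851, 0.034]
tool_rot: [[-0.632, 0.775, -0.0], [0.775, 0.632, -0.0], [0.0, -0.0, -1.0]]
wrist_force: [-0.4, 0.4, -1.0]
gripper_width: 0.179
grip_force: 30.0
```

```bash
python3 - <<'E'
from h import *
s=env.get_state();print(s['t'],s['tcp_pos'],s['gripper_width'],s['grip_force'],s['wrist_force'])
# recess world from carrier est
c=np.array([.5648,-.1356]);a=np.radians(13.8);u=np.array([np.cos(a),np.sin(a)]);r=c-.028*u;f=c+.022*u
print('recess',r,'fin',f)
p=s['tcp_pos']
print(rel((p[0],p[1],.12),Rt(129)));print(rel((*r,.12),Rt(193.8),np.array([p[0],p[1],.12]),s['tool_rot']))
E
```

```text
3.95 [ 0.48664702 -0.28508849  0.03399354] 0.17915245975687877 29.999920427799225 [-0.40691799  0.4157272  -1.03644074]
recess [ 0.53760824 -0.14227894] fin [ 0.58616495 -0.13035226]
[ 0.000e+00 -1.000e-04 -5.734e-01 -1.000e-04 -0.000e+00  2.300e-03]
[ 5.229e-01  8.651e-01 -1.000e-04 -1.000e-04 -1.000e-04 -7.177e-01]
```

>>> servo_tool(series=[0, 0, -0.3, 0, 0, 0, 1, 0, 0, -0.57, 0, 0, -0.05, 1, 0.1, 0.2, -0.57, 0, 0, -0.14, 1, 0.3, 0.5, -0.57, 0, 0, -0.23, 1, 0.52, 0.86, -0.57, 0, 0, -0.32, 1, 0.52, 0.86, -0.57, 0, 0, -0.41, 1, 0.52, 0.86, -0.57, 0, 0, -0.5, 1, 0.52, 0.86, -0.57, 0, 0, -0.59, 1, 0.52, 0.86, -0.57, 0, 0, -0.68, 1, 0.52, 0.86, -0.57, 0, 0, -0.718, 1])

```text
t: 4.95
tcp_pos: [0.5373, -0.1429, 0.1195]
tool_rot: [[-0.97, -0.244, -0.0], [-0.244, 0.97, -0.0], [0.0, -0.0, -1.0]]
wrist_force: [0.0, 0.8, -0.2]
gripper_width: 0.185
grip_force: 30.0
```

```bash
python3 - <<'E'
from h import *
np.set_printoptions(precision=4,suppress=True)
s=env.get_state();print(s['t'],s['tcp_pos'],s['tool_rot'][:,0],s['gripper_width'],s['wrist_force'])
w=snap('wrist');print(proj(w,[(.5376,-.1423,.01),(*s['tcp_pos'][:2],.116),(*s['tcp_pos'][:2],.086)]))
im=w['image'];cv2.imwrite('pics/w2.png',im[:,:,::-1])
E
```

```text
4.95 [ 0.5373 -0.1429  0.1195] [-0.9698 -0.2441  0.0002] 0.18474367456313376 [ 0.0201  0.7983 -0.2338]
[[315.6487 202.1207]
 [314.4633 273.0443]
 [314.6776 244.857 ]]
```

View pics/w2.png

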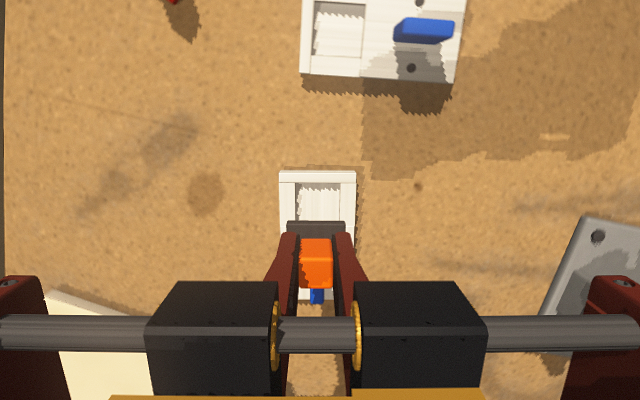

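The wrist view shows the mount held at (316,262), with its foot's front edge at row ~225. The target carrier is below it at (318,200), with the recess partly visible at rows 184-222. I'll enlarge this area to compare the two.

```bash
python3 - <<'E'
from h import *
w=dict(np.load('pics/wrist.npz'))
A=cv2.resize(w['image'][160:250,260:376],None,fx=6,fy=6,interpolation=cv2.INTER_NEAREST);cv2.imwrite('pics/w2c.png',A[:,:,::-1])
E
```

```text
(no output)
```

View pics/w2c.png

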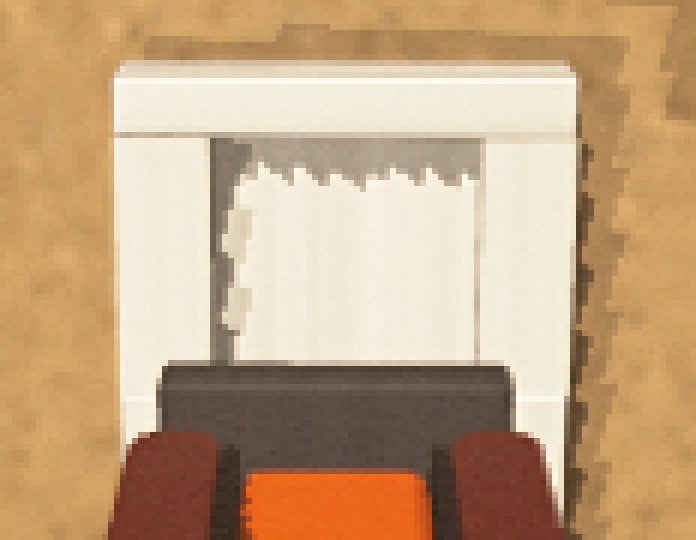

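```bash
python3 - <<'E'
from h import *
np.set_printoptions(precision=4,suppress=True)
w=dict(np.load('pics/wrist.npz'));s=env.get_state();R=s['tool_rot'];p=s['tcp_pos']
g=lambda P,z:(onz(w,[(260+x/6-.5,160+y/6-.5) for x,y in P],z)-p)@R*1000
print('recess near corners',g([(211,137),(481,137)],.01));print('recess far seam',g([(120,398),(570,399)],.01))
print('plate near corners',g([(113,78),(577,78)],.01))
print('plate sides lower',g([(122,440),(568,440)],.01))
print('foot bot front',g([(162,366),(514,366)],.0855));print('foot top front',g([(160,386),(516,386)],.0915))
print('block top front',g([(246,474),(432,474)],.1155))
E
```

```text
recess near corners [[ 14.4079 -14.5341 109.5012]
 [ 14.3939  17.8689 109.4991]]
recess far seam [[-19.1088 -26.457  109.4969]
 [-19.2575  29.5879 109.4932]]
plate near corners [[ 21.662  -26.0843 109.5031]
 [ 21.6362  29.1672 109.4995]]
plate sides lower [[-24.7418 -26.3753 109.496 ]
 [-24.7558  29.5085 109.4924]]
foot bot front [[ 13.3784 -14.4181  34.001 ]
 [ 13.3699  15.8256  33.9991]]
foot top front [[ 13.8513 -14.0948  28.0011]
 [ 13.8434  15.5023  27.9992]]
block top front [[16.3242 -5.9119  4.0009]
 [16.3214  7.4662  4.0001]]
```

>>> servo_tool(series=[-0.007, 0.005, 0.2, 0, 0, 0, 1, -0.007, 0.005, 0.4, 0, 0, 0, 1, -0.007, 0.005, 0.475, 0, 0, 0, 1, -0.007, 0.005, 0.475, 0, 0, 0, 1, -0.007, 0.005, 0.475, 0, 0, 0, 1])

```text
t: 5.5
tcp_pos: [0.5385, -0.1423, 0.0488]
tool_rot: [[-0.971, -0.239, 0.0], [-0.239, 0.971, -0.0], [-0.0, -0.0, -1.0]]
wrist_force: [0.9, -0.2, 1.5]
gripper_width: 0.183
grip_force: 30.0
```

```bash
python3 - <<'E'
from h import *
s=env.get_state();print(s['t'],s['tcp_pos'],s['wrist_force'],s['tool_rot'][:,0])
w=snap('wrist')
A=cv2.resize(w['image'][190:270,255:381],None,fx=6,fy=6,interpolation=cv2.INTER_NEAREST);cv2.imwrite('pics/w3c.png',A[:,:,::-1])
E
```

```text
5.5 [ 0.53853406 -0.14233469  0.04875827] [ 0.88770603 -0.22323089  1.46240294] [-9.71141223e-01 -2.38505093e-01 -2.13709873e-04]
```

View pics/w3c.png

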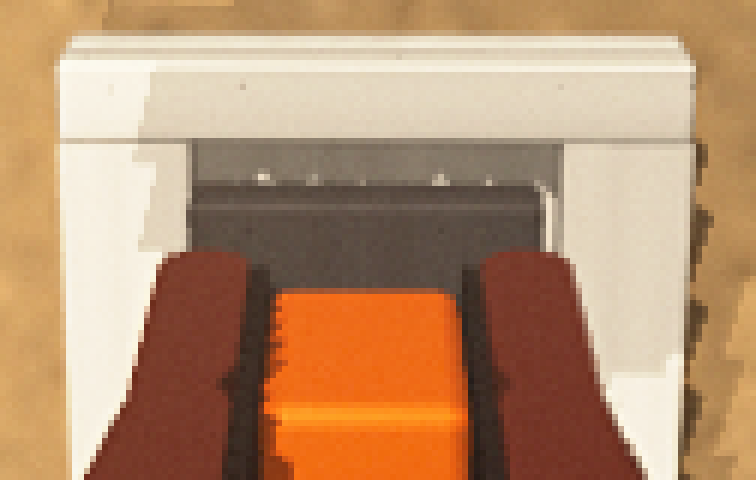

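The close view shows the recess opening between columns 190 and 563 of the crop, and the foot between 187 and 543. The foot therefore sits about 1 mm too far left, so I'll compute the correction.

```bash
python3 - <<'E'
from h import *
np.set_printoptions(precision=2,suppress=True)
w=dict(np.load('pics/wrist.npz'));s=env.get_state();R=s['tool_rot'];p=s['tcp_pos']
g=lambda P,z:(onz(w,[(255+x/6-.5,190+y/6-.5) for x,y in P],z)-p)@R*1000
print(g([(190,141),(563,141)],.01));print('plate',g([(58,66),(695,66),(60,141),(694,141),(66,400),(684,400)],.01))
b=.0148
print('foot bot',g([(190,186),(541,186)],b));print('foot top',g([(187,206),(545,206)],b+.006))
E
```

```text
[[ 16.29 -14.69  39.24]
 [ 16.31  18.04  39.21]]
plate [[ 23.18 -26.    39.25]
 [ 23.2   29.33  39.19]
 [ 16.28 -26.11  39.26]
 [ 16.31  29.55  39.2 ]
 [ -8.72 -26.6   39.29]
 [ -8.68  29.76  39.23]]
foot bot [[ 13.88 -14.36  34.45]
 [ 13.89  15.79  34.42]]
foot top [[ 14.35 -14.12  28.45]
 [ 14.36  15.64  28.42]]
```

>>> servo_tool(series=[0.003, 0.0063, 0, 0, 0, 0, 1, 0.003, 0.0063, 0.03, 0, 0, 0, 1, 0.003, 0.0063, 0.05, 0, 0, 0, 1, 0.003, 0.0063, 0.065, 0, 0, 0, 1, 0.003, 0.0063, 0.07, 0, 0, 0, 1, 0.003, 0.0063, 0.07, 0, 0, 0, 1])

```text
t: 6.15
tcp_pos: [0.5373, -0.1413, 0.0378]
tool_rot: [[-0.971, -0.239, -0.0], [-0.239, 0.971, 0.0], [0.0, 0.0, -1.0]]
wrist_force: [-0.7, -0.3, 2.6]
gripper_width: 0.178
grip_force: 30.0
```

>>> servo_tool(series=[0, 0, 0.006, 0, 0, 0, 1, 0, 0, 0.012, 0, 0, 0, 1, 0, 0, 0.012, 0, 0, 0, 1])

```text
t: 6.45
tcp_pos: [0.5374, -0.1413, 0.0378]
tool_rot: [[-0.971, -0.239, 0.0], [-0.239, 0.971, -0.0], [-0.0, -0.0, -1.0]]
wrist_force: [-5.9, 2.8, 23.2]
gripper_width: 0.178
grip_force: 30.0
```

>>> servo_tool(series=[0, 0, -0.01, 0, 0, 0, 0.4, 0, 0, -0.01, 0, 0, 0, 0.4, 0, 0, -0.01, 0, 0, 0, 0.4, 0, 0, -0.01, 0, 0, 0, 0.4, 0, 0, -0.01, 0, 0, 0, 0.4, 0, 0, -0.3, 0, 0, 0, 0.4, 0, 0, -0.5, 0, 0, 0, 0.4, 0, 0, -0.5, 0, 0, 0, 0.4])

```text
t: 7.25
tcp_pos: [0.5403, -0.1424, 0.1145]
tool_rot: [[-0.971, -0.239, 0.007], [-0.239, 0.971, -0.003], [-0.006, -0.004, -1.0]]
wrist_force: [0.9, -0.4, -0.5]
gripper_width: 0.603
grip_force: 0.0
```

```bash
python3 - <<'E'
from h import *
from m2 import rect
s=env.get_state();print(s['t'],s['tcp_pos'],s['gripper_width'])
w=snap('wrist')
rect(w,(100,130,60),(125,255,255),(270,180,370,400),.04,'fin')
rect(w,(3,170,100),(20,255,255),(270,180,370,330),.034,'block')
A=w['image'][150:350,220:420];t=snap('top');B=t['image'][160:235,240:315]
C=np.hstack([cv2.resize(A,(400,400)),cv2.resize(B,(400,400))]);cv2.imwrite('pics/w4.png',C[:,:,::-1])
E
```

```text
7.25 [ 0.5403 -0.1424  0.1145] 0.603485851875051
fin c [ 0.5804 -0.1311] size [40.7299  8.9321] ang 14.03624439239502 mod90 | px (311, 248, 14, 55)
block c [ 0.5345 -0.1418] size [20.4884 15.0682] ang 13.922782897949219 mod90 | px (307, 191, 24, 31)
```

View pics/w4.png

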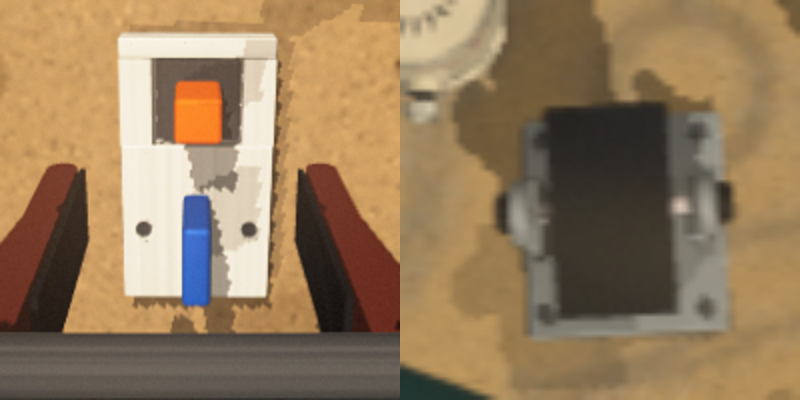

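The crop shows the mount seated squarely in the recess, with its foot below the rim and the orange block at (198,112). The fin is at (196,250). On the right, the stage plate is visible. Next I'll take a close wrist view of the stage while the hand is free.

>>> servo_tool(series=[-0.3, 0.3, -0.5, 0, 0, 0, 0.4, -0.3, 0.8, -0.8, 0, 0, 0, 0.4, -0.3, 0.8, -1, 0, 0, 0, 0.4, -0.3, 0.8, -1, 0, 0, 0, 0.4, -0.3, 0.8, -1, 0, 0, 0, 0.4])

```text
t: 7.85
tcp_pos: [0.5547, -0.0112, 0.2646]
tool_rot: [[-0.97, -0.242, 0.007], [-0.242, 0.97, 0.0], [-0.006, -0.001, -1.0]]
wrist_force: [0.5, -0.1, -0.5]
gripper_width: 0.602
grip_force: 0.0
```

>>> servo_tool(series=[-0.3, 0.83, 0, 0, 0, 0, 0.4, -0.3, 0.83, 0, 0, 0, 0, 0.4, -0.3, 0.83, 0, 0, 0, 0, 0.4, -0.3, 0.83, 0, 0, 0, 0, 0.4, -0.3, 0.83, 0, 0, 0, 0, 0.4])

```text
t: 8.35
tcp_pos: [0.5656, 0.1174, 0.2588]
tool_rot: [[-0.971, -0.241, -0.003], [-0.241, 0.971, -0.001], [0.004, -0.0, -1.0]]
wrist_force: [-0.5, -0.1, -0.3]
gripper_width: 0.599
grip_force: 0.0
```

```bash
python3 - <<'E'
from h import *
s=env.get_state();print(s['t'],s['tcp_pos'])
w=snap('wrist');a=snap('scene');g=cv2.GaussianBlur
np.savez('pics/stage.npz',**w)
P=proj(w,[(.585,.12,.08)])[0];print(P)
x,y=int(P[0])-100,max(0,int(P[1])-100)
A=cv2.resize(w['image'][y:y+200,x:x+200],(500,500),interpolation=cv2.INTER_CUBIC)
B=cv2.resize(a['image'][150:225,255:330],(300,300),interpolation=cv2.INTER_CUBIC)
C=np.zeros((500,800,3),np.uint8);C[:,:500]=A;C[:300,500:]=B;cv2.imwrite('pics/st.png',C[:,:,::-1]);print('off',x,y)
E
```

```text
8.35 [0.56559542 0.117446   0.25875204]
[312.8632414  199.85868463]
off 212 99
```

View pics/st.png

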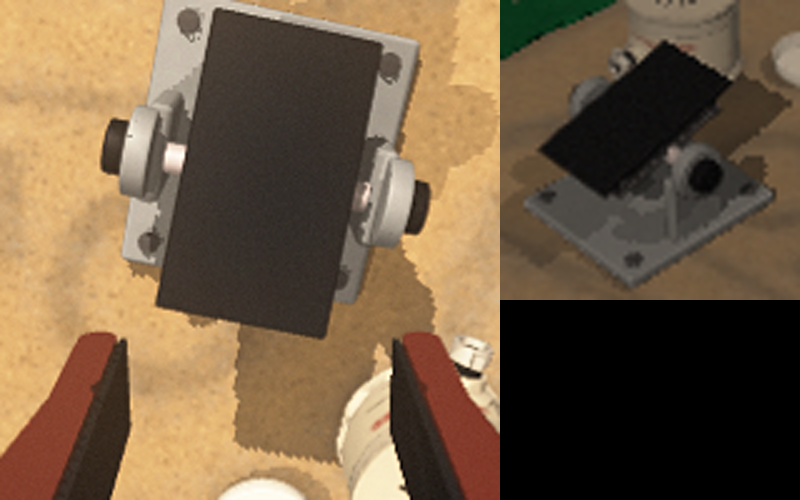

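The left crop shows the plate's corners at (217,9), (381,43), (325,338) and (157,305). The scene inset shows them at (541,150), (608,194), (733,82) and (662,42), with the far edge higher. I'll solve for the stage pose from these corner rays and the given geometry.

```bash
python3 - <<'E'
from h import *
from scipy.optimize import least_squares
np.set_printoptions(precision=4,suppress=True)
w=dict(np.load('pics/stage.npz'));a=dict(np.load('pics/scene.npz'));t=dict(np.load('pics/top.npz'))
# order: near-, near+, far+, far-
W=np.array([(216,8),(382,42),(326,339),(156,306)])/2.5+(212,99)-.3
S=(np.array([(606,190),(541,150),(662,41),(734,82)])-(500,0))/4+(255,150)-.4
T=(np.array([(678,313),(562,318),(545,107),(667,101)])-(400,0))/5.333+(240,160)-.4
L=np.array([(-56,-32,0),(-56,32,0),(56,32,0),(56,-32,0)])/1e3
def fr(q):
    X,Y,yw,th=q;R=Ro.from_euler('ZY',[yw,-th]).as_matrix();return np.array([X,Y,.058])+.022*R[:,2],R
def res(q,use):
    c,R=fr(q);P=c+L@R.T
    return np.concatenate([((proj(s,P)-o)*k).ravel() for s,o,k in use])
for nm,use in(('W',[(w,W,1)]),('WS',[(w,W,1),(a,S,1)]),('WST',[(w,W,1),(a,S,1),(t,T,1)]),('ST',[(a,S,1),(t,T,1)])):
    r=least_squares(res,[.58,.12,0,.5],args=(use,),loss='soft_l1')
    print(nm,r.x[:2],np.degrees(r.x[2:]),'face',fr(r.x)[0]);print(r.fun.reshape(-1,4,2)[:,:,:].round(1).tolist())
# wrist-corner/scene triangulated heights
def tri(i):
    (C1,D1),(C2,D2)=ray(w,W[i]),ray(a,S[i]);A=np.c_[D1[0],-D2[0]];k=np.linalg.lstsq(A,C2-C1,rcond=None)[0]
    return C1+D1[0]*k[0],C2+D2[0]*k[1]
for i in range(4):print(i,*tri(i))
E
```

```text
W [0.5612 0.1194] [ 2.3338 19.8233] face [0.5537 0.1191 0.0787]
[[[-0.6, -0.3], [0.4, 0.3], [0.8, 0.1], [-0.6, -0.0]]]
WS [0.5605 0.1192] [ 2.5627 16.1597] face [0.5544 0.1189 0.0791]
[[[-1.1, -0.7], [0.8, -0.1], [0.2, 0.5], [-0.5, 0.8]], [[-0.8, 1.1], [-0.8, -0.3], [0.6, -0.4], [-0.6, -0.8]]]
WST [0.5606 0.119 ] [ 2.6308 15.7944] face [0.5546 0.1187 0.0792]
[[[-1.5, -0.6], [0.5, -0.1], [-0.1, 0.6], [-0.7, 1.0]], [[-0.7, 1.0], [-0.7, -0.3], [0.7, -0.3], [-0.4, -0.7]], [[-0.2, 0.1], [-1.0, 0.6], [-0.7, 0.6], [-0.9, 0.4]]]
ST [0.5608 0.1174] [ 2.9888 14.4934] face [0.5553 0.1171 0.0793]
[[[-0.0, 0.9], [-0.2, -0.5], [1.3, 0.1], [0.3, -0.3]], [[0.4, -0.2], [-0.4, 0.4], [-0.2, 0.4], [-0.4, 0.0]]]
0 [0.5023 0.0858 0.0656] [0.5046 0.0844 0.0657]
1 [0.4995 0.148  0.0628] [0.5006 0.1473 0.0627]
2 [0.6064 0.1531 0.0944] [0.605  0.1537 0.094 ]
3 [0.61   0.0896 0.0914] [0.6111 0.0891 0.0918]
```

Tilt is uncertain (14° to 20°), so I'll take more wrist views over a wider baseline with automatic corner detection.

>>> servo_tool(series=[-0.65, 0.53, 0, 0, 0, 0, 0.4, -0.65, 0.53, 0, 0, 0, 0, 0.4, -0.65, 0.53, 0, 0, 0, 0, 0.4, -0.65, 0.53, 0, 0, 0, 0, 0.4, -0.65, 0.53, 0, 0, 0, 0, 0.4])

```text
t: 8.95
tcp_pos: [0.642, 0.2165, 0.26]
tool_rot: [[-0.971, -0.238, -0.002], [-0.238, 0.971, -0.001], [0.002, -0.001, -1.0]]
wrist_force: [-0.2, 0.0, 0.3]
gripper_width: 0.6
grip_force: 0.0
```

```bash
cat > q.py <<'E'
from h import *
def quad(s):
    "corners near-,near+,far+,far- of black plate, subpixel line fits"
    C=proj(s,[(.555,.119,.08)])[0];v=cv2.cvtColor(s['image'],cv2.COLOR_RGB2HSV)[:,:,2]
    P=proj(s,[(.5,.09,.063),(.5,.15,.063),(.608,.15,.094),(.61,.09,.094)]).astype(np.float32)
    # only pixels near the expected quad
    M=np.zeros_like(v);cv2.fillConvexPoly(M,P.astype(np.int32),255);M=cv2.dilate(M,np.ones((17,17)))
    m=cv2.bitwise_and(cv2.inRange(v,0,75),M);m=cv2.morphologyEx(m,cv2.MORPH_OPEN,np.ones((5,5)))
    c=max(cv2.findContours(m,cv2.RETR_EXTERNAL,cv2.CHAIN_APPROX_NONE)[0],key=cv2.contourArea)[:,0].astype(float)
    Ls=[]
    Q=P.astype(float)
    for it in range(3):
        Ls=[]
        for i in range(4):
            A,B=Q[i],Q[(i+1)%4];u=(B-A)/np.linalg.norm(B-A);n=np.array([-u[1],u[0]])
            k=(c-A)@u/np.linalg.norm(B-A);d=(c-A)@n
            sel=(k>.1)&(k<.9)&(abs(d)<(9,4,2.5)[it])
            f=cv2.fitLine(c[sel].astype(np.float32),cv2.DIST_HUBER,0,.01,.01).ravel();Ls.append((f,sel.sum()))
        H=[np.cross((*f[2:],1),(*(f[2:]+f[:2]),1)) for f,_ in Ls]
        Q=np.array([(lambda x:x[:2]/x[2])(np.cross(H[i-1],H[i])) for i in range(4)])
    return Q,[n for _,n in Ls]
E
python3 - <<'E'
from q import *
np.set_printoptions(precision=1,suppress=True)
print(env.get_state()['tcp_pos'])
w=snap('wrist');np.savez('pics/stage2.npz',**w)
for f in('stage','stage2'):print(*quad(dict(np.load('pics/%s.npz'%f))))
E
```

```text
[0.6 0.2 0.3]
[[297.7 103.9]
 [364.1 115.7]
 [341.7 233.8]
 [274.1 220.4]] [np.int64(53), np.int64(92), np.int64(54), np.int64(88)]Traceback (most recent call last):
  File "<stdin>", line 5, in <module>
  File "q.py", line 18, in quad
    f=cv2.fitLine(c[sel].astype(np.float32),cv2.DIST_HUBER,0,.01,.01).ravel();Ls.append((f,sel.sum()))
      ~~~~~~~~~~~^^^^^^^^^^^^^^^^^^^^^^^^^^^^^^^^^^^^^^^^^^^^^^^^^^^^
cv2.error: OpenCV(4.12.0) /io/opencv/modules/imgproc/src/linefit.cpp:50: error: (-215:Assertion failed) count > 0 in function 'fitLine2D_wods'
```

>>> servo_tool(series=[0.2, -1, 0, 0, 0, 0, 0.4, 0.2, -1, 0, 0, 0, 0, 0.4, 0.2, -1, 0, 0, 0, 0, 0.4, 0.2, -1, 0, 0, 0, 0, 0.4, 0.2, -1, 0, 0, 0, 0, 0.4])

```text
t: 9.5
tcp_pos: [0.648, 0.0625, 0.2612]
tool_rot: [[-0.972, -0.235, -0.0], [-0.235, 0.972, -0.0], [0.0, 0.0, -1.0]]
wrist_force: [0.4, -0.6, -1.0]
gripper_width: 0.599
grip_force: 0.0
```

```bash
python3 - <<'E'
from h import *
w=snap('wrist');np.savez('pics/stage3.npz',**w)
E
```

>>> servo_tool(series=[0.2, -0.8, 0, 0, 0, 0, 0.4, 0.2, -0.8, 0, 0, 0, 0, 0.4, 0.2, -0.8, 0, 0, 0, 0, 0.4, 0.2, -0.8, 0, 0, 0, 0, 0.4])

```text
t: 9.95
tcp_pos: [0.6482, -0.0603, 0.261]
tool_rot: [[-0.972, -0.237, -0.0], [-0.237, 0.972, -0.001], [0.0, -0.001, -1.0]]
wrist_force: [-0.3, 0.7, -0.7]
gripper_width: 0.599
grip_force: 0.0
```

```bash
cat > fit.py <<'E'
from q import *
from scipy.optimize import least_squares
np.set_printoptions(precision=4,suppress=True)
L=np.array([(-56,-32,0),(-56,32,0),(56,32,0),(56,-32,0)])/1e3
def fr(q):
    X,Y,yw,th=q[:4];R=Ro.from_euler('ZY',[yw,-th]).as_matrix();return np.array([X,Y,.058])+.022*R[:,2],R
V=[dict(np.load('pics/%s.npz'%f)) for f in('stage','stage2','stage3','stage4')]
Qs=[]
for v in V:
    Q,n=quad(v);Qs.append(Q);print(Q.round(1).tolist(),n)
def res(q,idx):
    c,R=fr(q);P=c+L@R.T;out=[]
    for i in idx:
        v=dict(V[i]);v['t']=v['t']+q[4:7];v['R']=Ro.from_rotvec(q[7:10]).as_matrix()@v['R'];out.append((proj(v,P)-Qs[i]).ravel())
    return np.concatenate(out+[q[4:7]/.002,q[7:10]/.006])
for idx in((0,1,2,3),(0,1),(0,2,3),(1,2,3)):
    r=least_squares(res,[.56,.12,0,.3]+[0]*6,args=(idx,),loss='soft_l1')
    print(idx,r.x[:2],np.degrees(r.x[2:4]),'face',fr(r.x)[0],r.x[4:],'maxres',abs(r.fun).max())
E
python3 - <<'E'
from h import *
print(env.get_state()['t'],env.get_state()['tcp_pos'])
w=snap('wrist');np.savez('pics/stage4.npz',**w)
E
python3 fit.py
```

```text
9.95 [ 0.64822322 -0.06027851  0.26095774]
[[297.7, 103.9], [364.1, 115.7], [341.7, 233.8], [274.1, 220.4]] [np.int64(53), np.int64(92), np.int64(54), np.int64(88)]Traceback (most recent call last):
  File "fit.py", line 10, in <module>
    Q,n=quad(v);Qs.append(Q);print(Q.round(1).tolist(),n)
        ~~~~^^^
  File "q.py", line 18, in quad
    f=cv2.fitLine(c[sel].astype(np.float32),cv2.DIST_HUBER,0,.01,.01).ravel();Ls.append((f,sel.sum()))
      ~~~~~~~~~~~^^^^^^^^^^^^^^^^^^^^^^^^^^^^^^^^^^^^^^^^^^^^^^^^^^^^
cv2.error: OpenCV(4.12.0) /io/opencv/modules/imgproc/src/linefit.cpp:50: error: (-215:Assertion failed) count > 0 in function 'fitLine2D_wods'
```

```bash
python3 - <<'E'
from h import *
np.set_printoptions(precision=0,suppress=True,linewidth=200)
for f in('stage','stage2','stage3','stage4'):
    s=dict(np.load('pics/%s.npz'%f));v=cv2.cvtColor(s['image'],cv2.COLOR_RGB2HSV)[:,:,2]
    P=proj(s,[(.5,.09,.063),(.5,.15,.063),(.608,.15,.094),(.61,.09,.094)]);c=P.mean(0).astype(int)
    print(f,P.ravel(),'row',v[c[1],max(c[0]-70,0):c[0]+70:5],'col',v[max(c[1]-90,0):c[1]+90:6,c[0]])
E
```

```text
stage [303. 100. 366. 117. 338. 235. 274. 222.] row [232 105 177 178  76  94 131  57  65  61  60  56  53  55  52  49  57  51  55  51  51  60 100 192 206 197 202 200] col [208 207 197 213 174  71  67  66  66  64  62  58  58  57  48  52  54  49  50  53  48  56  55  54  57  61 137 147 146 142]
stage2 [210. -19. 279.  -0. 249. 127. 178. 112.] row [152  50 179 178  73  96 199  76  78  72  67  68  64  66  61  65  65  63  70  64  66  70 168 162 138 192 178 162] col [ 79  77  80  74  72  69  72  69  66  61  64  63  62  62  63  65  64  63  61  66  59 135 230 214 224]
stage3 [386.  20. 451.  38. 423. 162. 356. 148.] row [ 55  66 161 163  79 192 211  50  47  51  45  48  48  42  43  36  41  33  41  43  41  41 150  95 177 158 183 179] col [215 197 186 179 192  53  52  49  55  50  54  45  42  41  41  43  43  42  45  40  40  40  41  44  45  45 102 127 133 132]
stage4 [517.  57. 578.  74. 551. 194. 489. 181.] row [ 40  99 116 153 144 172 195  30  36  35  37  35  34  35  35  36  35  37  36  36  32 109 111 175 206 201 189 179] col [162 158 146 153 168  44  41  36  35  37  33  34  33  28  33  35  35  34  33  30  35  35  32  35  35  33 134 127 121 112]
```

```bash
sed -i "s/cv2.inRange(v,0,75)/cv2.inRange(v,0,float(np.median(v[M>0]))+22)/" q.py
sed -i "s/('stage','stage2','stage3','stage4')/('stage','stage3','stage4')/;s/((0,1,2,3),(0,1),(0,2,3),(1,2,3))/((0,1,2),(0,1),(0,2),(1,2))/" fit.py; python3 fit.py
```

```text
[[297.8, 102.1], [364.1, 116.2], [341.8, 234.2], [273.9, 220.5]] [np.int64(53), np.int64(78), np.int64(55), np.int64(95)]
[[380.2, 22.6], [448.9, 38.4], [425.9, 161.6], [355.9, 147.6]] [np.int64(54), np.int64(100), np.int64(56), np.int64(99)]
[[508.5, 58.0], [575.5, 73.8], [553.6, 193.4], [486.5, 179.4]] [np.int64(53), np.int64(96), np.int64(53), np.int64(98)]
(0, 1, 2) [0.5609 0.1195] [ 2.2445 16.6564] face [0.5546 0.1193 0.0791] [ 0.     -0.0002  0.0007  0.0041  0.0018  0.0005] maxres 1.250657468509246
(0, 1) [0.561  0.1195] [ 2.1802 16.8078] face [0.5546 0.1192 0.0791] [ 0.     -0.0002  0.0007  0.0042 -0.0001 -0.0001] maxres 1.2035921426252116
(0, 2) [0.5609 0.1193] [ 2.2987 16.7673] face [0.5545 0.119  0.0791] [-0.     -0.0002  0.0007  0.0038  0.002   0.0006] maxres 1.0626606481175713
(1, 2) [0.5608 0.1198] [ 2.2447 16.4961] face [0.5545 0.1195 0.0791] [ 0.     -0.0002  0.0008  0.0045  0.0016  0.0004] maxres 1.4892383644087204
```

```bash
python3 - <<'E'
from h import *
from m2 import rect
w=dict(np.load('pics/stage4.npz'))
rect(w,(0,0,140),(180,45,255),(0,0,330,300),.01,'plate?')
rect(w,(3,200,100),(20,255,255),(0,0,330,300),.034,'block')
R=Rt(193.9);p=np.array([.5859,-.1292,.12]);print(rel(p,R));print(rel((.5859,-.1292,.038),R,p,R))
E
```

```text
plate? c [ 0.5666 -0.1341] size [102.2379  55.2254] ang 13.475561141967773 mod90 | px (237, 19, 55, 104)
block c [ 0.5381 -0.1402] size [14.2539 14.8074] ang 13.48306655883789 mod90 | px (254, 31, 16, 17)
[ 0.5156 -0.3607  0.9393  0.0004 -0.     -0.0016]
[0.     0.     0.5467 0.     0.     0.    ]
```

>>> servo_tool(series=[0.51, -0.36, 0.3, 0, 0, 0, 0.4, 0.51, -0.36, 0.6, 0, 0, 0, 0.4, 0.51, -0.36, 0.94, 0, 0, 0, 0.4, 0.51, -0.36, 0.94, 0, 0, 0, 0.4, 0.51, -0.36, 0.94, 0, 0, 0, 0.4, 0.51, -0.36, 0.94, 0, 0, 0, 0.4])

```text
t: 10.6
tcp_pos: [0.5875, -0.1275, 0.1204]
tool_rot: [[-0.971, -0.24, -0.0], [-0.24, 0.971, 0.001], [0.0, 0.001, -1.0]]
wrist_force: [0.9, -0.5, -0.1]
gripper_width: 0.598
grip_force: 0.0
```

```bash
python3 - <<'E'
from h import *
from m2 import rect
print(rel((.5866,-.129,.038),Rt(193.8)),env.get_state()['tcp_pos'])
w=snap('wrist')
rect(w,(3,170,100),(20,255,255),(270,140,370,330),.034,'block')
rect(w,(100,130,60),(125,255,255),(270,150,370,400),.04,'fin')
E
```

```text
[ 0.0084 -0.0089  0.5491  0.0005 -0.0001  0.0011] [ 0.5875 -0.1275  0.1204]
block c [ 0.5435 -0.1398] size [ 4.4291 15.8079] ang 13.90433120727539 mod90 | px (300, 140, 26, 8)
fin c [ 0.5841 -0.1305] size [34.9041  8.6092] ang 13.921224594116211 mod90 | px (305, 183, 14, 52)
```

>>> servo_tool(series=[0.008, -0.009, 0.25, 0, 0, 0, 0.4, 0.008, -0.009, 0.5, 0, 0, 0, 0.5, 0.008, -0.009, 0.55, 0, 0, 0, 0.6, 0.008, -0.009, 0.55, 0, 0, 0, 0.8, 0.008, -0.009, 0.55, 0, 0, 0, 1, 0.008, -0.009, 0.55, 0, 0, 0, 1, 0.008, -0.009, 0.55, 0, 0, 0, 1, 0.008, -0.009, 0.55, 0, 0, 0, 1, 0.008, -0.009, 0.55, 0, 0, 0, 1, 0.008, -0.009, 0.55, 0, 0, 0, 1])

```text
t: 11.65
tcp_pos: [0.5875, -0.1308, 0.0393]
tool_rot: [[-0.971, -0.238, 0.003], [-0.238, 0.971, -0.0], [-0.003, -0.001, -1.0]]
wrist_force: [0.5, 2.7, 7.3]
gripper_width: 0.114
grip_force: 30.0
```

>>> servo_tool(series=[0, 0, 0, 0, 0, 0, 1, 0, 0, 0, 0, 0, 0, 1, 0, 0, 0, 0, 0, 0, 1])

```text
t: 11.95
tcp_pos: [0.5875, -0.1308, 0.0393]
tool_rot: [[-0.971, -0.238, 0.003], [-0.238, 0.971, -0.0], [-0.003, -0.001, -1.0]]
wrist_force: [-0.8, 1.5, 7.7]
gripper_width: 0.108
grip_force: 30.0
```

```bash
cat > tgt.py <<'E'
from h import *
np.set_printoptions(precision=4,suppress=True)
F=np.array([.5546,.1192,.0791]);YAW,TILT=2.25,16.6
# tool x = -carrier x ; carrier x up slope. TCP offset in carrier frame (ox,0,oz)
def target(ox=.022,oz=.038,gap=0.,tilt=TILT,yaw=YAW,oy=0):
    R=Rt(180+yaw,tilt,yaw); n=-R[:,2];u=-R[:,0];v=R[:,1]
    return F+ox*u+oy*v+(oz+gap)*n,R
E
python3 - <<'E'
from tgt import *
s=env.get_state();print(s['t'],s['tcp_pos'],s['gripper_width'],s['grip_force'],s['qpos'])
p,R=target(gap=.04);print(p,R);w=s['tcp_pos']
a=np.array([.57,-.08,.19]);R1=Rt(190);print(rel(a,R1));b=np.array([.55,.03,.19]);R2=target()[1];print(rel(b,R2,a,R1));print(rel(p,R,b,R2))
E
```

```text
11.95 [ 0.5875 -0.1308  0.0393] 0.10808222630012068 29.98424470424652 [-0.3342  0.607   1.6938  0.0008  0.8379 -2.1462]
[0.5534 0.1192 0.1601] [[-0.9576 -0.0393  0.2855]
 [-0.0376  0.9992  0.0112]
 [-0.2857 -0.     -0.9583]]
[ 0.0296  0.3559 -1.0049 -0.0006  0.0018  0.0421]
[ 0.004   0.7453  0.      0.0125 -0.1842  0.0855]
[0.0128 0.593  0.2039 0.     0.     0.    ]
```

>>> servo_tool(series=[0, 0, -0.1, 0, 0, 0, 1, 0, 0, -0.3, 0, 0, 0, 1, 0, 0.1, -0.6, 0, 0, 0, 1, 0.03, 0.36, -0.9, 0, 0, 0.042, 1, 0.03, 0.36, -1, 0, 0, 0.042, 1, 0.03, 0.36, -1, 0, 0, 0.042, 1])

```text
t: 12.55
tcp_pos: [0.5707, -0.079, 0.192]
tool_rot: [[-0.984, -0.176, 0.007], [-0.176, 0.984, -0.002], [-0.007, -0.003, -1.0]]
wrist_force: [0.8, -0.0, -1.8]
gripper_width: 0.111
grip_force: 30.0
```

>>> servo_tool(series=[0, 0.2, 0, 0.004, -0.06, 0.03, 1, 0, 0.4, 0, 0.008, -0.12, 0.06, 1, 0, 0.6, 0, 0.0125, -0.184, 0.086, 1, 0, 0.745, 0, 0.0125, -0.184, 0.086, 1, 0, 0.745, 0, 0.0125, -0.184, 0.086, 1])

```text
t: 13.05
tcp_pos: [0.5465, 0.0321, 0.1859]
tool_rot: [[-0.959, -0.041, 0.281], [-0.04, 0.999, 0.012], [-0.282, 0.0, -0.96]]
wrist_force: [0.2, -0.5, -0.2]
gripper_width: 0.11
grip_force: 30.0
```

```bash
python3 - <<'E'
from tgt import *
s=env.get_state();print(s['t'],s['tcp_pos'],s['tool_rot'],s['wrist_force'],s['torque'],s['gripper_width'],s['qpos'])
p,R=target(oz=.0393,gap=.03);print(p,rel(p,R))
E
```

```text
13.05 [0.5465 0.0321 0.1859] [[-0.9587 -0.0413  0.2814]
 [-0.0395  0.9991  0.012 ]
 [-0.2817  0.0004 -0.9595]] [ 0.247  -0.5373 -0.1552] [-0.0393  0.1531  0.0004] 0.11041069270761474 [-0.0924  0.2349  1.9211  0.0587  0.7034 -1.7438]
[0.5559 0.1193 0.1518] [-0.019   0.5775  0.2426  0.0006 -0.0026  0.0012]
```

>>> servo_tool(series=[-0.018, 0.3, 0, 0, 0, 0, 1, -0.018, 0.577, 0.1, 0, -0.002, 0.001, 1, -0.018, 0.577, 0.24, 0, -0.002, 0.001, 1, -0.018, 0.577, 0.24, 0, -0.002, 0.001, 1, -0.018, 0.577, 0.24, 0, -0.002, 0.001, 1])

```text
t: 13.55
tcp_pos: [0.559, 0.1166, 0.153]
tool_rot: [[-0.957, -0.037, 0.286], [-0.036, 0.999, 0.01], [-0.287, -0.0, -0.958]]
wrist_force: [0.1, -0.3, -1.2]
gripper_width: 0.105
grip_force: 30.0
```

```bash
python3 - <<'E'
from tgt import *
from m1 import blobs,hsv
s=env.get_state();print(s['t'],s['tcp_pos'],s['wrist_force'],s['torque'])
p0,R0=s['tcp_pos'],s['tool_rot']
p,R=target(oz=.0393,gap=.0);print(rel(p,R))
w=snap('wrist','w6.png')
# carrier expected in tool frame: origin at (ox*-(-1)...)  carrier x=-toolx, y=tooly, z=-toolz
cp=lambda x,y,z:p0+R0@np.array([.022-x,y,.0393-z])
E=[cp(-.052,-.028,.01),cp(-.052,.028,.01),cp(-.036,-.008,.034),cp(-.036,.008,.034),cp(-.02,.008,.034),cp(-.02,-.008,.034),cp(-.0445,-.0165,.01),cp(-.0445,.0165,.01)]
print('expected',proj(w,E).round(1).tolist())
H=hsv(w)
for nm,lo,hi in(('white',(0,0,130),(180,60,255)),('orange',(3,170,100),(20,255,255)),('blue',(100,130,60),(125,255,255))):
    for c in blobs(w,cv2.inRange(H,lo,hi),(240,100,400,330))[:2]:print(nm,cv2.boundingRect(c),cv2.contourArea(c),cv2.approxPolyDP(cv2.convexHull(c),3,True)[:,0].tolist())
E
```

```text
13.55 [0.559  0.1166 0.153 ] [ 0.1133 -0.3016 -1.2433] [0.0294 0.2026 0.006 ]
[ 0.0215  0.0186  0.2019 -0.0005  0.0006 -0.0011]
expected [[252.8, 99.7], [375.8, 99.7], [294.2, 142.1], [334.0, 142.1], [333.4, 180.8], [294.8, 180.7], [278.5, 116.5], [350.1, 116.5]]
white (240, 100, 153, 182) 17821.0 [[392, 100], [367, 280], [264, 281], [240, 197], [243, 100]]
white (382, 132, 18, 60) 350.0 [[388, 132], [399, 147], [399, 191], [392, 191], [382, 145]]
orange (299, 133, 39, 44) 1550.5 [[332, 133], [337, 142], [336, 174], [302, 175], [302, 135]]
orange (338, 301, 9, 29) 127.0 [[341, 301], [346, 327], [342, 329], [338, 315]]
blue (305, 232, 22, 74) 1243.0 [[306, 232], [321, 236], [326, 249], [323, 305], [307, 305]]
blue (306, 224, 3, 4) 0.0 [[308, 224], [306, 227]]
```

```bash
python3 - <<'E'
from tgt import *
from m1 import blobs,hsv
w=dict(np.load('pics/wrist.npz'));H=hsv(w)
c=blobs(w,cv2.inRange(H,(0,0,130),(180,60,255)),(225,60,405,300))[0]
m=np.zeros((400,640),np.uint8);cv2.drawContours(m,[c],-1,255,-1)
for r in(85,90,95,100,110,130,150,170,190,210):
    k=np.flatnonzero(m[r,225:405]);print(r,(k.min()+225,k.max()+225) if len(k) else None)
for x in(260,285,315,345,365):
    k=np.flatnonzero(m[:,x]);v=H[:,x,2];print('col',x,k.min(),v[k.min()-4:k.min()+16])
E
```

```text
85 (np.int64(241), np.int64(393))
90 (np.int64(242), np.int64(393))
95 (np.int64(242), np.int64(393))
100 (np.int64(243), np.int64(392))
110 (np.int64(244), np.int64(391))
130 (np.int64(246), np.int64(375))
150 (np.int64(234), np.int64(374))
170 (np.int64(231), np.int64(374))
190 (np.int64(233), np.int64(372))
210 (np.int64(260), np.int64(371))
col 260 60 [162 150 152 175 190 196 192 185 184 182 183 172 156 148 150 154 128  86
  93 106]
col 285 60 [172 157 154 171 190 190 187 186 181 179 173 178 173 177 174 175 177 176
 174 177]
col 315 60 [175 154 151 168 177 173 162 151 145 146 145 143 144 146 147 145 146 148
 149 149]
col 345 60 [169 155 155 166 178 172 164 154 149 146 147 147 145 147 143 144 144 144
 143 147]
col 365 60 [178 161 152 165 177 175 163 152 144 145 145 146 146 144 152 145 148 143
 146 144]
```

```bash
python3 - <<'E'
from h import *
w=dict(np.load('pics/wrist.npz'));v=cv2.cvtColor(w['image'],cv2.COLOR_RGB2HSV)
np.set_printoptions(linewidth=400)
for r in(104,125,150,185,205):print(r,'V',v[r,236:396:2,2],'\nS',v[r,236:396:2,1])
for x in(262,285,315,345,365):print('col',x,'V',v[80:150:1,x,2])
print('colb 315',v[170:260,315,0])
E
```

```text
104 V [222 221 208 212 181 183 182 184 184 179 254 253 253 253 253 253 248 249 248 248 248 248 248 249 248 248 248 247 248 248 248 248 247 247 247 247 248 247 246 246 246 246 246 247 247 246 245 246 246 246 245 246 245 245 246 245 245 245 245 245 244 245 244 244 244 245 244 243 244 245 191 145 144 147 145 147 145 149 128  94] 
S [128 127 129 129  39  42  42  40  40  41   9  10  10  10  10  10  19  18  19  21  20  20  20  20  20  19  20  22  20  20  19  20  21  20  20  20  20  20  21  22  21  21  21  22  22  23  22  21  22  21  20  22  22  23  23  25  24  22  22  21  24  22  22  22  23  25  22  28  23  23  52  42  39  40  40  47  44  46  48  81]
125 V [194 192 196 188 184 187 185 182 159 158 255 252 253 253 252 252 253 246 246 245 246 246 184 150 174 174 111 112 112 116 113 112 111 110 112 110 109 113 108 113 112 112 109 108 106 107 110 112 110 110 106 109 108 107 104 106 101 108 248 244 244 244 243 241 244 244 243 243 243 245 196 141  82  81 112  93 153 122  97 102] 
S [121 118 116 114 112  33  37  42  43  45  11  14  14  13  14  15  14  25  23  23  22  22  53  53  57  57  74  68  66
[... 3215 characters left out ...]
 108 110 109 106 110 113 110 114 112]
col 365 V [147 143 146 153 103  62  58  64  61  63  56  62  62  60  62  64  65  61  63  49 212 250 244 244 244 245 244 244 243 244 242 242 242 241 240 245 163 224 247 245 245 244 244 243 244 244 244 244 244 243 243 243 243 245 244 244 243 244 244 244 243 244 245 244 244 244 244 244 245 243]
colb 315 [ 13  13  13  12  10   9   9  13  13  12  16  15  17  18  17  15  20  22  24  21  21  21  21  23  21  20  22  21  19  18  21  20  20  20  19  20  20  20  20  20  21  20  20  21  20  20  21  20  21  22  20  22  20 111 114 114 114 114 114 114 115 113 114 114 113 114 114 113 114 113 114 112 113 113 113 113 111 111 110 110 110 111 111 110 110 111 110 110 110 111]
```

```bash
python3 - <<'E'
from tgt import *
w=dict(np.load('pics/wrist.npz'));s=env.get_state();p0,R0=s['tcp_pos'],s['tool_rot']
for pit in(0,2,4):
    Rp=Ro.from_euler('y',pit,degrees=True).as_matrix()
    cp=lambda x,y,z:p0+R0@(np.array([0,0,.01])+Rp@np.array([.022-x,y,.0293-z]))
    print(pit,proj(w,[cp(-.050,-.028,.01),cp(-.050,.028,.01),cp(-.0445,0,.01),cp(-.0115,-.028,.01),cp(-.0115,.028,.01),cp(.007,0,.01),cp(.007,0,.04),cp(-.052,0,0)]).round(1).tolist())
print(rel(*target(oz=.0393)),s['tool_rot'])
E
```

```text
0 [[252.6, 105.4], [375.5, 105.6], [314.0, 117.7], [256.4, 187.0], [371.7, 187.2], [314.0, 222.8], [313.7, 248.3], [314.1, 100.4]]
2 [[251.6, 104.2], [376.4, 104.3], [314.0, 116.7], [255.9, 186.3], [372.1, 186.5], [314.0, 221.9], [313.7, 249.7], [314.1, 98.4]]
4 [[250.5, 103.1], [377.5, 103.3], [314.0, 115.8], [255.5, 185.7], [372.5, 185.9], [314.0, 221.1], [313.6, 251.1], [314.1, 96.5]]
[ 0.0251  0.0198  0.2057 -0.0005  0.0014 -0.0015] [[-0.957  -0.0367  0.2876]
 [-0.0352  0.9993  0.0105]
 [-0.2878 -0.0001 -0.9577]]
```

>>> servo_tool(series=[0.025, 0.015, 0.08, 0, 0.001, -0.0015, 1, 0.025, 0.015, 0.15, 0, 0.001, -0.0015, 1, 0.025, 0.015, 0.165, 0, 0.001, -0.0015, 1, 0.025, 0.015, 0.165, 0, 0.001, -0.0015, 1])

```text
t: 14.0
tcp_pos: [0.5621, 0.1197, 0.1282]
tool_rot: [[-0.958, -0.04, 0.285], [-0.038, 0.999, 0.011], [-0.286, -0.0, -0.958]]
wrist_force: [0.0, 0.2, -2.4]
gripper_width: 0.109
grip_force: 30.0
```

```bash
sed -i 's/\.5546,\.1192/.5546,.1184/' tgt.py; python3 - <<'E'
from tgt import *
np.set_printoptions(linewidth=300)
s=env.get_state();print(s['t'],s['tcp_pos'],s['wrist_force'],s['torque'],s['tool_rot'][:,2]);print(rel(*target(oz=.0393)))
w=snap('wrist');v=cv2.cvtColor(w['image'],cv2.COLOR_RGB2HSV)[:,:,2]
p,R=target(oz=.0393);g=lambda x,y:F+R@np.array([-x,y,0])
print(proj(w,[g(-.056,-.032),g(-.056,.032),g(-.03,-.032),g(-.03,.032),g(0,-.032),g(0,.032)]).round(1).tolist())
for r in(80,90,100,120,140,160):print(r,v[r,230:276],v[r,356:402])
for c in(290,315,340):print('col',c,v[60:110,c])
E
```

```text
14.0 [0.5621 0.1197 0.1282] [ 0.0476  0.2014 -2.4184] [ 0.0362  0.1697 -0.0149] [ 0.2855  0.0109 -0.9583]
[-0.0053 -0.0064  0.0372 -0.0002 -0.      0.0003]
[[248.1, 92.3], [377.3, 92.4], [250.6, 144.7], [374.8, 144.8], [253.4, 200.3], [372.1, 200.4]]
80 [183 184 182 185 183 183 188 194 124 113 113 108 107 112 110 106 111 107 107 114 110  89  84 156 150 184 183 181 185 181 182 183 183 177 182 180 183 184 182 183 179 183 181 180 177 180] [149 150 151 155 151 152 154 150 152 147 147 153 149 147 149 150 149 149 153 148 145 120  86  90  91  85  88  93  91  92  89  86  89  91  86  98 134 149 149 150 148 151 143 130 112  97]
90 [176 181 186 188 187 189 190 188 188 189 192 180 176 115 103 103  98 112 104 180 116 116 116 190 190 193 189 187 190 188 188 185 186 188 181 184 184 184 185 182 185 184 188 183 183 185] [156 155 152 154 155 153 150 155 149 153 152 152 152 150 152 152 152 151 150 149 152 131  86  83  83  83  80  86  78  80  82  84  89  90  85 117 153 152 150 148 151 146 125 107  99 101]
100 [191 183 181 189 186 188 184 186 188 187 186 181 187 185 186 184 184 183 186 189 192  63  72  7
[... 1334 characters left out ...]
7  89  93  86 126 196 189 187 185 181 184 181 179 173 155 140 125 137]
col 290 [156 156 170 188 195 190 185 182 177 178 179 179 179 177 180 180 178 181 180 178 180 181 179 182 186 181 181 184 183 182 187 155  75  70  74  68  76  75  74  62 241 253 249 248 249 248 248 248 248 248]
col 315 [152 154 162 180 179 171 163 154 149 148 150 150 148 152 153 152 152 151 150 149 147 146 147 148 151 148 148 148 149 149 153 127  69  71  68  70  72  72  71  57 233 252 248 248 248 248 248 248 247 248]
col 340 [153 153 165 178 178 172 164 150 148 150 146 151 145 152 150 148 148 152 150 150 149 147 146 149 150 148 147 147 147 149 155 124  63  65  67  69  66  68  65  52 226 252 247 247 246 247 246 245 246 246]
```

>>> servo_tool(series=[-0.005, -0.006, 0.01, 0, 0, 0, 1, -0.005, -0.006, 0.02, 0, 0, 0, 1, -0.005, -0.006, 0.03, 0, 0, 0, 1, -0.005, -0.006, 0.035, 0, 0, 0, 1, -0.005, -0.006, 0.04, 0, 0, 0, 1, -0.005, -0.006, 0.04, 0, 0, 0, 1])

```text
t: 14.65
tcp_pos: [0.5649, 0.1192, 0.1236]
tool_rot: [[-0.957, -0.04, 0.287], [-0.038, 0.999, 0.011], [-0.287, -0.0, -0.958]]
wrist_force: [-1.2, -1.0, 1.6]
gripper_width: 0.112
grip_force: 30.0
```

```bash
cat > st.py <<'E'
from tgt import *
s=env.get_state();R=s['tool_rot'];print(s['t'],'F_tool',R.T@s['wrist_force'],'M_tool',R.T@s['torque'],rel(*target(oz=.0393)),R[:,2])
E
python3 st.py
```

```text
14.65 F_tool [ 0.7384 -0.903  -1.8487] M_tool [-0.0227  0.4484 -0.0163] [ 0.0038 -0.0029  0.0025 -0.      0.0009  0.0005] [ 0.2868  0.0112 -0.9579]
```

>>> servo_tool(series=[0, 0, 0.007, 0, 0, 0, 1, 0, 0, 0.014, 0, 0, 0, 1, 0, 0, 0.014, 0, 0, 0, 1])

```text
t: 14.95
tcp_pos: [0.5655, 0.1192, 0.1215]
tool_rot: [[-0.957, -0.04, 0.287], [-0.038, 0.999, 0.011], [-0.287, -0.0, -0.958]]
wrist_force: [-1.4, 0.2, 3.9]
gripper_width: 0.109
grip_force: 30.0
```

```bash
python3 st.py
```

```text
14.95 F_tool [ 0.2456  0.2633 -4.1292] M_tool [-0.0462  0.5816  0.0001] [ 0.0038 -0.0028 -0.0119 -0.      0.0009  0.0006] [ 0.2869  0.0112 -0.9579]
```

>>> servo_tool(series=[-0.0023, 0, 0.0013, 0, 0.0055, 0, 1, -0.0046, 0, 0.0026, 0, 0.011, 0, 1, -0.0046, 0, 0.0026, 0, 0.011, 0, 1])

```text
t: 15.25
tcp_pos: [0.5662, 0.1193, 0.1212]
tool_rot: [[-0.962, -0.04, 0.269], [-0.039, 0.999, 0.011], [-0.27, -0.0, -0.963]]
wrist_force: [-2.7, -0.4, 3.9]
gripper_width: 0.116
grip_force: 30.0
```

```bash
python3 st.py
```

```text
15.25 F_tool [ 1.5386 -0.2492 -4.4472] M_tool [-0.1222  0.2875 -0.0336] [ 0.0079 -0.0027 -0.0151 -0.     -0.0106  0.0005] [ 0.2694  0.0105 -0.963 ]
```

>>> servo_tool(series=[-0.0023, 0, 0.0013, 0, 0.0055, 0, 1, -0.0046, 0, 0.0026, 0, 0.011, 0, 1, -0.0046, 0, 0.0026, 0, 0.011, 0, 1])

```text
t: 15.55
tcp_pos: [0.567, 0.1193, 0.121]
tool_rot: [[-0.967, -0.04, 0.253], [-0.039, 0.999, 0.01], [-0.253, -0.0, -0.967]]
wrist_force: [-2.8, 0.6, 4.6]
gripper_width: 0.111
grip_force: 30.0
```

```bash
python3 st.py
```

```text
15.55 F_tool [ 1.5596  0.7519 -5.1228] M_tool [-0.0912  0.3001 -0.0588] [ 0.0129 -0.0028 -0.0176 -0.     -0.0217  0.0004] [ 0.2527  0.0099 -0.9675]
```

>>> servo_tool(series=[-0.0023, 0, 0.0013, 0, 0.0055, 0, 1, -0.0046, 0, 0.0026, 0, 0.011, 0, 1, -0.0046, 0, 0.0026, 0, 0.011, 0, 1])

```text
t: 15.85
tcp_pos: [0.5677, 0.1194, 0.1208]
tool_rot: [[-0.971, -0.04, 0.236], [-0.039, 0.999, 0.009], [-0.236, -0.0, -0.972]]
wrist_force: [-4.6, -0.1, 5.9]
gripper_width: 0.108
grip_force: 30.0
```

```bash
python3 st.py
```

```text
15.85 F_tool [ 3.0561  0.1138 -6.7721] M_tool [-0.0573  0.2867  0.0139] [ 0.018  -0.0029 -0.0195 -0.     -0.0325  0.0005] [ 0.2362  0.0092 -0.9717]
```

>>> servo_tool(series=[0.0046, 0, -0.0026, 0, -0.011, 0, 1, 0.0092, 0, -0.0052, 0, -0.02, 0, 1, 0.0092, 0, -0.0052, 0, -0.02, 0, 1])

```text
t: 16.15
tcp_pos: [0.5663, 0.1193, 0.1214]
tool_rot: [[-0.963, -0.04, 0.268], [-0.039, 0.999, 0.011], [-0.268, -0.0, -0.963]]
wrist_force: [-2.1, -0.4, 3.9]
gripper_width: 0.107
grip_force: 30.0
```

```bash
cat >> st.py <<'E'
print(rel(*target(oz=.0393,tilt=15.8)))
w=snap('wrist');v=cv2.cvtColor(w['image'],cv2.COLOR_RGB2HSV)[:,:,2]
for r in(98,102,106,110,125,145):
    g=v[r,235:280].astype(int);h=v[r,350:395].astype(int);print(r,g[8:30].tolist(),h[15:37].tolist())
for c in(270,315,360):print(c,v[78:108,c].tolist())
E
python3 st.py
```

```text
16.15 F_tool [ 1.0206 -0.3267 -4.3123] M_tool [-0.0773  0.0783 -0.0154] [ 0.009  -0.0027 -0.0138 -0.     -0.0114  0.0006] [ 0.2682  0.0105 -0.9633]
[ 0.0054 -0.0027 -0.0118 -0.     -0.0025  0.0006]
98 [186, 186, 186, 189, 188, 189, 194, 115, 69, 76, 78, 73, 77, 71, 76, 79, 75, 73, 73, 71, 72, 69] [63, 63, 60, 63, 60, 62, 62, 63, 64, 62, 59, 63, 62, 65, 57, 73, 121, 155, 153, 156, 155, 153]
102 [187, 186, 189, 191, 187, 190, 192, 155, 66, 75, 75, 67, 255, 255, 255, 254, 254, 254, 254, 254, 254, 255] [247, 247, 246, 246, 247, 246, 247, 246, 247, 250, 250, 197, 56, 60, 56, 83, 133, 153, 153, 151, 153, 152]
106 [187, 191, 189, 189, 189, 190, 190, 197, 63, 75, 78, 72, 248, 255, 254, 253, 253, 254, 254, 254, 254, 248] [246, 246, 245, 246, 246, 246, 246, 246, 246, 248, 248, 208, 49, 61, 58, 78, 133, 155, 154, 150, 153, 149]
110 [186, 189, 188, 189, 188, 189, 190, 196, 75, 71, 74, 70, 171, 255, 255, 253, 253, 253, 253, 253, 251, 247] [245, 245, 245, 245, 245, 244, 244, 244, 245, 247, 239, 130, 52, 61, 56, 99, 158, 154, 148, 151, 151, 149]
125 [189, 185, 189, 191, 159, 158, 158, 158, 127, 75, 80, 80, 143, 255, 255, 253, 253, 253, 253, 253, 253, 253] [246, 246, 245, 246, 246, 245, 245, 246, 246, 248, 244, 129, 58, 60, 82, 131, 156, 152, 154, 155, 153, 151]
145 [154, 144, 135, 128, 115, 110, 102, 91, 93, 83, 79, 82, 81, 156, 255, 255, 253, 253, 253, 253, 253, 253] [246, 246, 246, 247, 245, 245, 245, 244, 249, 246, 128, 61, 62, 65, 77, 89, 84, 86, 89, 91, 88, 87]
270 [184, 182, 182, 181, 183, 183, 179, 182, 183, 189, 142, 79, 66, 75, 76, 75, 73, 74, 74, 74, 70, 62, 240, 254, 250, 249, 250, 249, 249, 248]
315 [151, 149, 151, 148, 153, 148, 150, 149, 148, 154, 127, 67, 69, 71, 72, 71, 70, 66, 72, 74, 67, 61, 234, 253, 248, 249, 248, 248, 248, 247]
360 [153, 154, 152, 148, 150, 150, 154, 152, 150, 153, 129, 68, 61, 63, 65, 61, 63, 65, 68, 65, 66, 53, 239, 251, 246, 246, 246, 247, 247, 245]
```

```bash
python3 - <<'E'
from tgt import *
w=dict(np.load('pics/wrist.npz'));s=env.get_state();p0=s['tcp_pos']
for tilt in(15.8,):
  R=target(tilt=tilt)[1];n=-R[:,2];u=-R[:,0]
  # carrier assumed under TCP: bottom .0393 below along n
  b=p0-.0393*n
  def hit(px,h):
    C,D=ray(w,[px]);return C+D[0]*(((b+h*n-C)@n)/(D[0]@n))
  e0=hit((315,88),0);e1=hit((315,99.6),.01);e2=hit((315,99.6),0.)
  print('plate end from F',(e0-F)@u*1e3,'rel TCP',(e0-p0)@u*1e3,'carrier end top rel TCP',(e1-p0)@u*1e3,'if bottom',(e2-p0)@u*1e3,'press est',-(b-F)@n*1e3)
  print('exp rows',proj(w,[b-.074*u,b-.074*u+.01*n]).round(1).tolist())
E
```

```text
plate end from F -56.49443745594132 rel TCP -79.3445127946181 carrier end top rel TCP -74.1319385998237 if bottom -73.95864892238012 press est 1.7836199377339126
exp rows [[314.5, 99.5], [314.5, 99.9]]
```

>>> servo_tool(series=[0, 0, -0.015, 0, 0, 0, 1, 0.007, 0, -0.025, 0, 0, 0, 1, 0.007, 0, -0.025, 0, 0, 0, 1, 0.007, 0, -0.01, 0, 0, 0, 1, 0.007, 0, 0, 0, 0, 0, 1, 0.007, 0, 0.005, 0, 0, 0, 1, 0.007, 0, 0.01, 0, 0, 0, 1, 0.007, 0, 0.01, 0, 0, 0, 1])

```text
t: 17.0
tcp_pos: [0.5654, 0.1192, 0.1195]
tool_rot: [[-0.963, -0.04, 0.267], [-0.039, 0.999, 0.01], [-0.267, -0.0, -0.964]]
wrist_force: [-4.4, -0.6, 5.5]
gripper_width: 0.115
grip_force: 30.0
```

```bash
python3 st.py
```

```text
17.0 F_tool [ 2.8033 -0.3949 -6.4404] M_tool [ 0.0124  0.3042 -0.0059] [ 0.0001 -0.0025 -0.0244 -0.0001 -0.0124  0.0005] [ 0.2668  0.0104 -0.9637]
[-0.0036 -0.0025 -0.0224 -0.0001 -0.0035  0.0005]
98 [185, 185, 185, 181, 185, 185, 191, 155, 65, 74, 76, 73, 74, 76, 75, 77, 75, 73, 76, 74, 75, 74] [60, 64, 60, 62, 62, 63, 65, 63, 62, 64, 58, 61, 62, 62, 59, 65, 119, 156, 151, 152, 155, 155]
102 [190, 185, 188, 187, 187, 187, 190, 192, 62, 74, 75, 68, 255, 255, 255, 254, 254, 254, 254, 250, 250, 254] [246, 246, 246, 246, 246, 245, 246, 246, 247, 249, 250, 195, 56, 60, 61, 82, 133, 155, 152, 150, 151, 156]
106 [187, 188, 188, 189, 187, 189, 189, 197, 65, 78, 74, 71, 248, 255, 254, 253, 253, 253, 253, 254, 253, 253] [245, 246, 246, 246, 246, 246, 246, 246, 245, 247, 248, 203, 50, 61, 55, 80, 132, 158, 155, 149, 152, 155]
110 [186, 186, 187, 184, 187, 188, 187, 196, 83, 72, 76, 74, 169, 255, 255, 253, 253, 253, 253, 253, 253, 253] [245, 244, 245, 244, 244, 244, 243, 244, 244, 246, 239, 128, 45, 58, 51, 98, 160, 152, 150, 148, 152, 154]
125 [187, 189, 186, 189, 190, 189, 190, 156, 163, 73, 74, 76, 141, 255, 255, 253, 253, 253, 253, 253, 253, 245] [245, 246, 245, 246, 245, 244, 245, 244, 245, 248, 242, 131, 53, 62, 77, 135, 155, 149, 152, 151, 152, 150]
145 [155, 153, 144, 133, 129, 116, 107, 96, 91, 95, 79, 80, 82, 158, 255, 255, 253, 253, 253, 253, 253, 253] [246, 246, 246, 245, 245, 245, 244, 244, 246, 245, 128, 60, 63, 67, 80, 83, 83, 89, 91, 87, 91, 87]
270 [183, 184, 181, 185, 184, 182, 180, 185, 186, 183, 181, 181, 187, 151, 79, 68, 73, 74, 72, 72, 72, 61, 240, 253, 249, 248, 250, 249, 248, 249]
315 [153, 153, 153, 150, 149, 148, 150, 150, 152, 150, 150, 150, 150, 157, 70, 67, 72, 71, 72, 74, 71, 62, 236, 253, 248, 247, 247, 248, 249, 248]
360 [150, 150, 153, 154, 150, 155, 150, 150, 153, 153, 149, 150, 153, 158, 71, 61, 64, 68, 62, 66, 64, 52, 240, 252, 247, 246, 245, 246, 245, 246]
```

>>> servo_tool(series=[0.0012, 0, -0.0007, 0, -0.003, 0, 1, 0.0025, 0, -0.0014, 0, -0.006, 0, 1, 0.0025, 0, -0.0014, 0, -0.006, 0, 1, 0.0025, 0, -0.0014, 0, -0.006, 0, 1])

```text
t: 17.45
tcp_pos: [0.565, 0.1192, 0.1196]
tool_rot: [[-0.96, -0.04, 0.276], [-0.039, 0.999, 0.011], [-0.276, -0.0, -0.961]]
wrist_force: [-3.8, -1.1, 4.9]
gripper_width: 0.11
grip_force: 30.0
```

```bash
python3 st.py | egrep -v '^(98|102|106|110|125|145) '; python3 st.py|head -1
```

```text
17.45 F_tool [ 2.3542 -0.9121 -5.7375] M_tool [0.0653 0.4106 0.0314] [-0.003  -0.0025 -0.0229 -0.0001 -0.0064  0.0005] [ 0.2758  0.0107 -0.9612]
[-0.0066 -0.0025 -0.0209 -0.0001  0.0025  0.0005]
270 [186, 187, 183, 185, 185, 186, 185, 182, 183, 184, 183, 184, 188, 156, 80, 69, 76, 77, 72, 75, 73, 60, 240, 254, 250, 249, 249, 249, 249, 249]
315 [149, 151, 151, 150, 151, 152, 151, 152, 152, 154, 151, 149, 150, 130, 66, 71, 73, 74, 75, 71, 67, 63, 238, 254, 249, 248, 248, 248, 248, 248]
360 [155, 153, 154, 154, 153, 152, 152, 151, 154, 149, 153, 154, 154, 130, 69, 62, 67, 65, 65, 66, 62, 54, 226, 253, 247, 245, 246, 246, 247, 246]
17.5 F_tool [ 2.4681 -0.813  -6.0299] M_tool [ 0.0597  0.325  -0.0116] [-0.0029 -0.0024 -0.0231 -0.0001 -0.0064  0.0005] [ 0.2758  0.0107 -0.9612]
```

```bash
python3 - <<'E'
from tgt import *
from m1 import blobs,hsv
w=snap('wrist')
c=blobs(w,cv2.inRange(hsv(w),(3,170,100),(20,255,255)),(240,100,400,280))[0]
print('mount block px',cv2.boundingRect(c));s=env.get_state();print(s['t'],s['grip_force'],s['gripper_width'])
print(env.sign_off())
E
```

```text
mount block px (299, 133, 39, 44)
17.6 29.990676641464233 0.11173384638412255
the job is handed in; nothing more can be done
None
```

I seated the orange mount in the carrier's recess, then pressed the carrier onto the sloped plate and handed the job in at 17.6 s while still holding it. By the cameras it is centred within about 1 mm and the plate has given about 3–4 mm; I judged it flush from force readings only, and no verdict came back.

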